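# Hang up the ocarinas on the locked snap-hook rack

## Task

First get the hanging rack ready: slide the hanger fully home and lock it by putting the loose pin from the tool block all the way down through the hanger and the rack. Only then hang up every ocarina that has a ring, each on a snap hook of its own, pushing the ring past the sprung gate so that it hangs inside the hook with the gate shut; leave the pin in and don't disturb the other things on the bench.

Things in the scene. Friction and masses are not known exactly. Their poses are not given: they have to be found in the camera images.
- ocarina_a: largest ocarina with a steel ring (may be absent), 0.07-0.22 kg; body 112 x 42 wide x 36 mm high, lying belly down, flat-sided over the middle 74 mm. Origin: centre of the ring, 18 mm above the belly; +x from the body out past the ring, +z up; body from x = -130 to -18 mm. Ring flat (hole along z), 20 mm inside, 28 mm outside, 4 mm wire. Mouthpiece juts 25 mm to +y at x = -113 to -87 mm
- ocarina_b: second largest ocarina with a steel ring (may be absent), 0.07-0.22 kg; body 104 x 40 wide x 34 mm high, lying belly down, flat-sided over the middle 69 mm. Origin: centre of the ring, 17 mm above the belly; +x from the body out past the ring, +z up; body from x = -122 to -18 mm. Ring flat (hole along z), 20 mm inside, 28 mm outside, 4 mm wire. Mouthpiece juts 25 mm to +y at x = -107 to -82 mm
- ocarina_c: second smallest ocarina with a steel ring (may be absent), 0.07-0.22 kg; body 96 x 38 wide x 32 mm high, lying belly down, flat-sided over the middle 63 mm. Origin: centre of the ring, 16 mm above the belly; +x from the body out past the ring, +z up; body from x = -114 to -18 mm. Ring flat (hole along z), 20 mm inside, 28 mm outside, 4 mm wire. Mouthpiece juts 25 mm to +y at x = -101 to -76 mm
- ocarina_d: smallest ocarina with a steel ring (may be absent), 0.07-0.22 kg; body 88 x 36 wide x 30 mm high, lying belly down, flat-sided over the middle 58 mm. Origin: centre of the ring, 15 mm above the belly; +x from the body out past the ring, +z up; body from x = -106 to -18 mm. Ring flat (hole along z), 20 mm inside, 28 mm outside, 4 mm wire. Mouthpiece juts 25 mm to +y at x = -95 to -71 mm
- rack: fixed grey foot plate of the hanging rack, about 70 x 460 mm and 12 mm high, across the table; origin at the centre of its underside; +y along the rack, -x towards the robot (its front), +z up. The hanger slides on it
- hanger (a joint): the hanger, an aluminium bar on the rack carrying four posts with snap hooks; 0 = fully home against its end stop, up to 0.06 m = pulled out towards the rack's -y. It slides with about 2.5 N friction and stays where it is left
- hanger_handle (a point): top centre of the hanger's black upright round handle, 16 mm diameter, standing 48 mm up from the bar near the rack's +y end; push or pull it along the rack's y to slide the hanger (home is towards +y)
- hanger_hole (a point): mouth of the 13 mm round hole through the hanger's flat tongue at its -y end (tongue 10 mm thick, top 34 mm above the table); axes as the rack's
- rack_hole (a point): mouth of the matching 13 mm through hole in the rack's lug, 12 mm below the level of hanger_hole (lug top 22 mm above the table); exactly under hanger_hole when the hanger is home
- pin: steel lock pin, parked upright in a 12 mm hole (25 mm deep) of a fixed wooden block (60 x 100 x 30 mm high); origin at the centre of its lower tip, +z up. Shaft 10 mm diameter, 31 mm long, chamfered tip; collar 22 mm diameter, 5 mm thick; black knob 16 mm diameter, 36 to 66 mm above the tip. Right in, the collar rests on the hanger's tongue, the tip 3 mm above the table
- hook_1 (a point): lowest point of the saddle (bar centre) of the snap hook at the rack's +y (handle) end, 180 mm above the table; axes as the rack's. The hook is an upright J of 6 mm bar in the x-z plane, open at the top: free prong 5 mm towards -x of this point, its tip 46 mm above it; post (7 mm) 23 mm towards +x, top 44 mm above it. The gate closes the gap 36 mm above this point. Hook pitch 85 mm
- gate_1 (a joint): sprung gate of hook_1: 4 mm brass rod hinged at the post, 24.5 mm long, level to the prong; 0 = shut, to 1.15 rad = free end pushed down. Springs back; 1.5 N to start, about 6 N to let a ring by. A ring lowered flat over the prong, its far side close to the prong, presses it down and is past 20 to 26 mm below the shut gate; the gate then snaps shut above
- hook_2 (a point): lowest point of the saddle (bar centre) of the snap hook second from the handle end, 180 mm above the table; axes as the rack's. The hook is an upright J of 6 mm bar in the x-z plane, open at the top: free prong 5 mm towards -x of this point, its tip 46 mm above it; post (7 mm) 23 mm towards +x, top 44 mm above it. The gate closes the gap 36 mm above this point. Hook pitch 85 mm
- gate_2 (a joint): sprung gate of hook_2: 4 mm brass rod hinged at the post, 24.5 mm long, level to the prong; 0 = shut, to 1.15 rad = free end pushed down. Springs back; 1.5 N to start, about 6 N to let a ring by. A ring lowered flat over the prong, its far side close to the prong, presses it down and is past 20 to 26 mm below the shut gate; the gate then snaps shut above
- hook_3 (a point): lowest point of the saddle (bar centre) of the snap hook third from the handle end, 180 mm above the table; axes as the rack's. The hook is an upright J of 6 mm bar in the x-z plane, open at the top: free prong 5 mm towards -x of this point, its tip 46 mm above it; post (7 mm) 23 mm towards +x, top 44 mm above it. The gate closes the gap 36 mm above this point. Hook pitch 85 mm
- gate_3 (a joint): sprung gate of hook_3: 4 mm brass rod hinged at the post, 24.5 mm long, level to the prong; 0 = shut, to 1.15 rad = free end pushed down. Springs back; 1.5 N to start, about 6 N to let a ring by. A ring lowered flat over the prong, its far side close to the prong, presses it down and is past 20 to 26 mm below the shut gate; the gate then snaps shut above
- hook_4 (a point): lowest point of the saddle (bar centre) of the snap hook at the -y (pin) end, 180 mm above the table; axes as the rack's. The hook is an upright J of 6 mm bar in the x-z plane, open at the top: free prong 5 mm towards -x of this point, its tip 46 mm above it; post (7 mm) 23 mm towards +x, top 44 mm above it. The gate closes the gap 36 mm above this point. Hook pitch 85 mm
- gate_4 (a joint): sprung gate of hook_4: 4 mm brass rod hinged at the post, 24.5 mm long, level to the prong; 0 = shut, to 1.15 rad = free end pushed down. Springs back; 1.5 N to start, about 6 N to let a ring by. A ring lowered flat over the prong, its far side close to the prong, presses it down and is past 20 to 26 mm below the shut gate; the gate then snaps shut above
- wipes_tub: white round tub of wipes with blue lid, 88 mm diameter, 147 mm tall, origin under its centre; leave alone
- spare_ocarina: unfinished darker ocarina without a ring, 100 x 40 x 34 mm; leave alone
- knife: black craft knife, about 120 mm long, 9 mm high; leave alone
- cap: clear plastic mouthpiece cap, 34 x 16 x 14 mm; leave alone
- glasses_case: black glasses case, 155 x 60 x 35 mm; leave alone
- cork_block: cork block 60 x 35 x 22 mm; leave alone
There are look-alikes about, which are no part of the job. Leave any blue look-alike of the ocarina_c alone. What is shaped like the ocarina_b but red is not meant.

How it is judged:
On the way:
1. the hanger is home (within 5 mm) and the pin is right through hanger and rack, while no ocarina hangs on a hook yet (value of joint hanger below 0.005 m and z of pin in the frame of rack_hole below -0.014 m and horizontal distance between pin and rack_hole below 0.005 m and angle between pin's own z axis and vertical below 0.15 rad and height (world z) of each of ocarina_a, ocarina_b, ocarina_c, ocarina_d below 0.1 m), for 0.2 s.
At the end, for the whole second after the job is handed in: Hanger within 5 mm of home, pin upright through both holes (tip 14 mm or more below the lug top), every present ocarina at rest with its ring round a hook inside the gate (ring centre 18 mm below to 12 mm above the saddle, 12 mm sideways), one per hook, gates shut (under 0.12 rad) (value of joint hanger below 0.005 m and z of pin in the frame of rack_hole below -0.014 m and horizontal distance between pin and rack_hole below 0.005 m and angle between pin's own z axis and vertical below 0.15 rad and ((x of ocarina_a in the frame of hook_1 between -0.02 and 0.022 m and y of ocarina_a in the frame of hook_1 between -0.012 and 0.012 m and z of ocarina_a in the frame of hook_1 between -0.018 and 0.012 m) or (x of ocarina_a in the frame of hook_2 between -0.02 and 0.022 m and y of ocarina_a in the frame of hook_2 between -0.012 and 0.012 m and z of ocarina_a in the frame of hook_2 between -0.018 and 0.012 m) or (x of ocarina_a in the frame of hook_3 between -0.02 and 0.022 m and y of ocarina_a in the frame of hook_3 between -0.012 and 0.012 m and z of ocarina_a in the frame of hook_3 between -0.018 and 0.012 m) or (x of ocarina_a in the frame of hook_4 between -0.02 and 0.022 m and y of ocarina_a in the frame of hook_4 between -0.012 and 0.012 m and z of ocarina_a in the frame of hook_4 between -0.018 and 0.012 m)) and ((x of ocarina_b in the frame of hook_1 between -0.02 and 0.022 m and y of ocarina_b in the frame of hook_1 between -0.012 and 0.012 m and z of ocarina_b in the frame of hook_1 between -0.018 and 0.012 m) or (x of ocarina_b in the frame of hook_2 between -0.02 and 0.022 m and y of ocarina_b in the frame of hook_2 between -0.012 and 0.012 m and z of ocarina_b in the frame of hook_2 between -0.018 and 0.012 m) or (x of ocarina_b in the frame of hook_3 between -0.02 and 0.022 m and y of ocarina_b in the frame of hook_3 between -0.012 and 0.012 m and z of ocarina_b in the frame of hook_3 between -0.018 and 0.012 m) or (x of ocarina_b in the frame of hook_4 between -0.02 and 0.022 m and y of ocarina_b in the frame of hook_4 between -0.012 and 0.012 m and z of ocarina_b in the frame of hook_4 between -0.018 and 0.012 m)) and ((x of ocarina_c in the frame of hook_1 between -0.02 and 0.022 m and y of ocarina_c in the frame of hook_1 between -0.012 and 0.012 m and z of ocarina_c in the frame of hook_1 between -0.018 and 0.012 m) or (x of ocarina_c in the frame of hook_2 between -0.02 and 0.022 m and y of ocarina_c in the frame of hook_2 between -0.012 and 0.012 m and z of ocarina_c in the frame of hook_2 between -0.018 and 0.012 m) or (x of ocarina_c in the frame of hook_3 between -0.02 and 0.022 m and y of ocarina_c in the frame of hook_3 between -0.012 and 0.012 m and z of ocarina_c in the frame of hook_3 between -0.018 and 0.012 m) or (x of ocarina_c in the frame of hook_4 between -0.02 and 0.022 m and y of ocarina_c in the frame of hook_4 between -0.012 and 0.012 m and z of ocarina_c in the frame of hook_4 between -0.018 and 0.012 m)) and ((x of ocarina_d in the frame of hook_1 between -0.02 and 0.022 m and y of ocarina_d in the frame of hook_1 between -0.012 and 0.012 m and z of ocarina_d in the frame of hook_1 between -0.018 and 0.012 m) or (x of ocarina_d in the frame of hook_2 between -0.02 and 0.022 m and y of ocarina_d in the frame of hook_2 between -0.012 and 0.012 m and z of ocarina_d in the frame of hook_2 between -0.018 and 0.012 m) or (x of ocarina_d in the frame of hook_3 between -0.02 and 0.022 m and y of ocarina_d in the frame of hook_3 between -0.012 and 0.012 m and z of ocarina_d in the frame of hook_3 between -0.018 and 0.012 m) or (x of ocarina_d in the frame of hook_4 between -0.02 and 0.022 m and y of ocarina_d in the frame of hook_4 between -0.012 and 0.012 m and z of ocarina_d in the frame of hook_4 between -0.018 and 0.012 m)) and distance between ocarina_a and ocarina_b above 0.06 m and distance between each of ocarina_a, ocarina_b and ocarina_c above 0.06 m and distance between each of ocarina_a, ocarina_b, ocarina_c and ocarina_d above 0.06 m and value of joint each of gate_1, gate_2, gate_3, gate_4 below 0.12 rad and linear speed of each of ocarina_a, ocarina_b, ocarina_c, ocarina_d below 0.08 m/s); the robot touches nothing.
It fails at once if the wipes tub is shoved more than 5 cm or tipped over (distance of wipes_tub from where it was at the start of the episode above 0.05 m or angle between wipes_tub's own z axis and vertical above 0.6 rad).
It fails at once if the spare ocarina, knife, cap, glasses case or cork block is shoved more than 5 cm (distance of any of spare_ocarina, knife, cap, glasses_case, cork_block from where it was at the start of the episode above 0.05 m).
Of ocarina_a, ocarina_b, ocarina_c, ocarina_d only 3 to 4 are there at a start; the rules pass over those that are not, and their reading is None.
At some moment in a run one of ocarina_a, ocarina_b, ocarina_c, ocarina_d may be knocked a few centimetres aside while the robot is not near it.
It also fails if it takes over 192 s, if anything falls off the work surface, if the arm or the gripper's body presses on something with over 40 N, if the wrist force passes 120 N, or if a joint passes its speed limit or range.

## Robot

A 6-joint arm with a two-finger parallel gripper is mounted at the origin on the work surface. World frame = base frame: x ahead of the robot, y to its left, z up, the work surface at z = 0. Lengths are in m, angles in rad, forces in N, time in s.
With the tool pointing down it reaches from about 0.25 to 0.725 m from the base axis. Payload 4 kg.
Tool frame: the origin (TCP) lies midway between the tips of the shut fingers; the grasp point (between the pads) lies 19 mm behind it; z points along the fingers, y is the line along which they close (so a half turn about z gives the same grasp; the last joint's range is limited). The gripper opens to 85 mm and grips with 20 to 120 N. Pads are 22 mm wide; open, the fingers measure 114 mm over their backs; the gripper's body (76 mm by 85 mm) begins 54 mm behind the grasp point. The pads swing forward as they close: fully open they stand 13 mm farther back than shut.
Start: joints at [1.105, 0.241, 0.005, 1.335, 0, 1.571], TCP at [0.225, 0.447, 0.231] pointing down, gripper open.
Joint ranges: [-2.72, 2.72], [-1.05, 1.87], [-1.09, 1.28], [-1.99, 2.15], [-1.42, 1.44], [-3.14, 3.14]. Speed limits (rad/s): [2.79, 2.79, 3.14, 3.14, 3.14, 3.14].

## Interface

Orientations are given as a rotation vector (axis times angle).
In Python, from plant import env, optics gives the robot as it stands.
- The arm moves only by the tool jog_arm, never from a script. Its argument "deltas" is a list of rows, each a list of 3 entries, a list of its own where there are three numbers: the shift along the tool's x, y, z in m, then the turn, a rotation vector about the tool's x, y, z in degrees, then the opening, from 0 (shut) to 1 (fully open). A call has 1 to 10 rows; each row is the pose to reach, as a shift and turn from the pose commanded when the call began, along the tool's axes at that moment; what a row does not reach only later rows make up. A row lasts 1/8 s, in which the tool goes at most 62.5 mm and 10.7 degrees, less where a joint would pass 70% of its speed; a pose out of reach is approached as far as the arm can. A call with a gripper value outside its range is refused whole. The fingers move at their own pace and stop on an object; "squeeze" is the grip in N (left out, the last holds). Time passes only in rows, so rows that repeat a pose let the fingers close. It gives the time, the measured TCP pose, the force, the opening and the grip force at its end, in the units of the state.
- env.read_state(): the state, without advancing time (a new reading comes with each control period).
- optics.snapshot(name): name is "scene" or "top" or "wrist"; returns (picture, depth): 400x640x3 uint8, red, green, blue; 400x640 float32, m along the optical axis (not along the pixel's ray), 0 where there is no reading.
- optics.camera_info(name): a dict with "mtx" (3x3 intrinsics, pixels), "R" (3x3) and "t" (3): a world point X has camera coordinates R X + t; the wrist camera has in their place "mount" (4x4, takes a point from camera to tool coordinates, whose origin is the TCP and whose axes are the flange's). Camera axes: x right, y down, z forward; pixel columns grow to the right and rows downward; lengths in m; the calibration is good to about 2 mm. A picture is of the moment at which its call begins: read the wrist's pose just before it. camera_info takes no time and is no camera call.
- env.close_job(): hands the job in; it is judged then, once.
The state is a dict: "t": time; "joint_positions": joint angles; "qd": joint speeds; "tau": joint torques, N m; "position": TCP position; "tcp_rot": TCP orientation; "force": force on the tool from outside, world axes, zero at the start; "moment": the same for the moment, N m; "width": finger opening in m; "grip_force": force on a finger pad.
Only numpy, scipy, OpenCV 4.12 (cv2) and the standard library are available. Lean on these libraries where they do the work, as an engineer would, in place of code of your own. Each camera call takes 0.05 s, during which the arm holds its last target. There are 200 camera calls.

## Working session

There is one attempt and no reset: what is moved stays moved. The work goes in short steps, Python scripts to look and compute and a tool call to move; the robot and the scene stay as the last step left them, time stands still between calls to the robot, and variables do not carry over. Pictures are saved under pics/ and viewed, at most 14 in all, crops included, and the job is handed in when it is done.

Besides the shell and the picture viewer there is one more tool, called as name([rows], argument=value, ...), one row to a line, values as JSON. jog_arm: Moves the arm, as the interface text tells. Its arguments: {"type":"object","properties":{"deltas":{"type":"array","items":{"type":"array"}},"squeeze":{"type":"number"}},"required":["deltas"]}

```bash
ls; mkdir -p pics
python3 - <<'E'
from plant import env, optics
import cv2, numpy as np
s=env.read_state(); print({k:np.round(v,3) for k,v in s.items()})
for n in ["top","scene"]:
    p,d=optics.snapshot(n); cv2.imwrite(f"pics/{n}0.png",p[...,::-1]); np.save(f"pics/{n}0.npy",d)
    c=optics.camera_info(n); print({k:np.round(v,3).tolist() for k,v in c.items() if k!='name'})
print(optics.camera_info("wrist"))
E
```

```text
pics
{'t': np.float64(0.0), 'joint_positions': array([1.105, 0.241, 0.004, 1.335, 0.   , 1.571]), 'qd': array([-0.001, -0.002, -0.001,  0.   ,  0.002,  0.   ]), 'tau': array([ 1.0000e-03, -3.7232e+01,  2.5241e+01,  1.7000e-02,  0.0000e+00,
        0.0000e+00]), 'position': array([0.224, 0.446, 0.23 ]), 'tcp_rot': array([-7.250e-01, -3.056e+00,  3.000e-03]), 'force': array([-0.071,  0.362, -0.422]), 'moment': array([ 0.018, -0.061, -0.013]), 'grip_force': np.float64(0.0), 'width': np.float64(0.085)}
{'mtx': [[449.337, 0.0, 313.406], [0.0, 449.337, 199.438], [0.0, 0.0, 1.0]], 'R': [[-0.02, -1.0, -0.022], [-0.983, 0.024, -0.179], [0.18, 0.018, -0.984]], 't': [0.04, 0.597, 1.287]}
{'mtx': [[470.417, 0.0, 323.4], [0.0, 470.417, 196.347], [0.0, 0.0, 1.0]], 'R': [[-0.083, 0.997, -0.005], [0.815, 0.065, -0.575], [-0.573, -0.052, -0.818]], 't': [0.035, -0.362, 2.01]}
{'mtx': array([[309.66178179,   0.        , 321.26658378],
       [  0.        , 309.66178179, 206.04719545],
       [  0.        ,   0.        ,   1.        ]]), 'mount': array([[ 9.05355604e-05, -9.62104144e-01, -2.72682245e-01,
         6.87227868e-02],
       [ 9.99999989e-01,  5.39794541e-05,  1.41562949e-04,
        -1.63380776e-04],
       [-1.21479061e-04, -2.72682255e-01,  9.62104138e-01,
        -1.41878806e-01],
       [ 0.00000000e+00,  0.00000000e+00,  0.00000000e+00,
         1.00000000e+00]])}
```

View pics/top0.png

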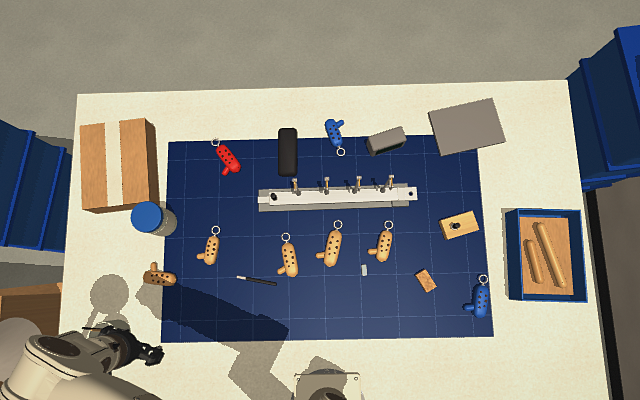

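View pics/scene0.png

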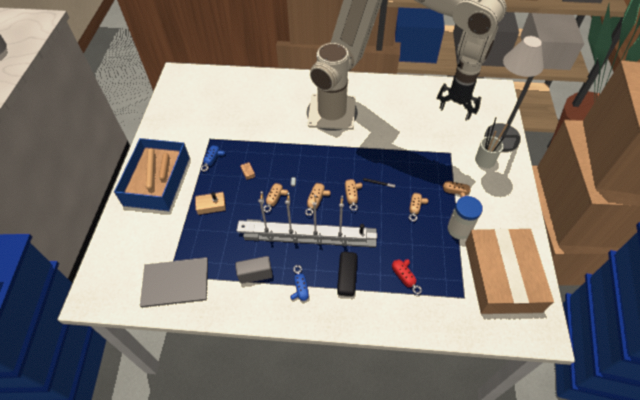

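The top view shows four orange ringed ocarinas at (210,247), (288,256), (333,245) and (384,243). Look-alikes are the spare without a ring at (158,275), red at (228,157), and blue at (335,133) and (481,300). The rack runs from (262,200) to (415,193), with the handle at (273,196). The pin is in the block at (457,226).

```bash
cat > h.py <<'E'
from plant import env, optics
import cv2, numpy as np
from scipy.spatial.transform import Rotation as Ro
def tcp():
    s=env.read_state(); return Ro.from_rotvec(s["tcp_rot"]).as_matrix(), np.array(s["position"])
def cam(n,pose=None):
    c=optics.camera_info(n)
    if n=="wrist":
        R,p=pose or tcp(); M=c["mount"]; Rc=R@M[:3,:3]; o=R@M[:3,3]+p   # cam->world
    else: Rc=c["R"].T; o=-Rc@c["t"]
    return c["mtx"],Rc,o
def shot(n,name):
    pose=tcp(); p,d=optics.snapshot(n)
    cv2.imwrite(f"pics/{name}.png",p[...,::-1]); np.savez(f"pics/{name}.npz",p=p,d=d,R=pose[0],t=pose[1],n=n)
def load(name):
    f=np.load(f"pics/{name}.npz"); return f["p"],f["d"],cam(str(f["n"]),(f["R"],f["t"]))
def at(name,u,v,z):   # pixel on plane of height z
    K,Rc,o=load(name)[2]; r=Rc@np.linalg.solve(K,[u,v,1]); return o+r*(z-o[2])/r[2]
def cloud(name):
    p,d,(K,Rc,o)=load(name); v,u=np.indices(d.shape); 
    r=np.stack([(u-K[0,2])/K[0,0],(v-K[1,2])/K[1,1],np.ones_like(d)],-1)*d[...,None]
    X=r@Rc.T+o; X[d==0]=np.nan; return X
def proj(name,X):
    K,Rc,o=load(name)[2]; q=K@(Rc.T@(np.array(X)-o)); return q[:2]/q[2]
def crop(name,x0,y0,x1,y1,f,out):
    c=load(name)[0][y0:y1,x0:x1,::-1]; cv2.imwrite(f"pics/{out}.png",cv2.resize(c,None,fx=f,fy=f,interpolation=cv2.INTER_CUBIC))
def to(xyz,yaw):  # needed jog: tool shift(mm), tool turn(deg). yaw = world direction (deg) of tool x, tool down
    R,p=tcp(); y=np.radians(yaw); x=np.array([np.cos(y),np.sin(y),0]); z=np.array([0,0,-1.]); T=np.stack([x,np.cross(z,x),z],1)
    print("shift mm",np.round(R.T@(np.array(xyz)-p)*1e3,1),"turn",np.round(np.degrees(Ro.from_matrix(R.T@T).as_rotvec()),1))
E
python3 - <<'E'
from h import *
import shutil
shot("top","t1"); crop("t1",190,165,500,300,2.5,"t1c")
for n,u,v,z in [("A?",210,247,.034),("ring",215,230,.018),("B",288,256,.034),("ring",288,238,.017),("C",333,245,.034),("ring",337,224,.017),("D",384,243,.034),("r",388,225,.017),("pin",457,226,.07),("handle",273,196,.08),("hole",411,194,.034)]: print(n,np.round(at("t1",u,v,z),3))
R,p=tcp(); print(R.round(3))
to((.40,.05,.42),180)
E
```

```text
A? [0.464 0.339 0.034]
ring [0.517 0.329 0.018]
B [0.433 0.106 0.034]
ring [0.488 0.107 0.017]
C [ 0.462 -0.028  0.034]
ring [ 0.527 -0.043  0.017]
D [ 0.465 -0.18   0.034]
r [ 0.52  -0.197  0.017]
pin [ 0.507 -0.388  0.07 ]
handle [0.606 0.145 0.08 ]
hole [ 0.611 -0.268  0.034]
[[-0.893  0.449 -0.001]
 [ 0.449  0.893 -0.001]
 [ 0.    -0.002 -1.   ]]
shift mm [-334.9 -275.5 -188.9] turn [ -0.1  -0.  -26.7]
```

View pics/t1c.png

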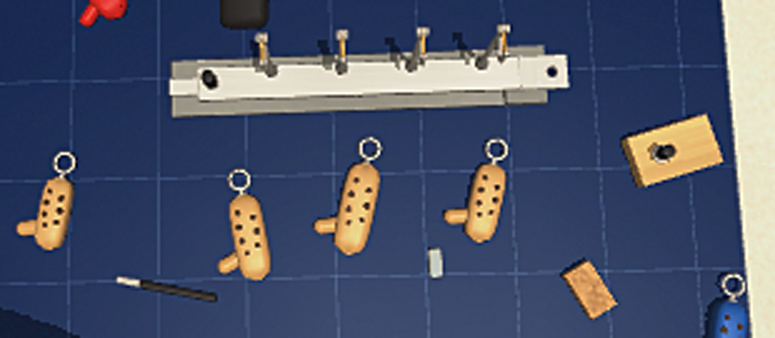

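Crop: handle (209,78), hooks' tips (262,35),(342,35),(424,33),(503,30), tongue hole (552,72), pin (663,152). The ocarina bodies decrease in size in the order third, second, fourth, first. Next I take a closer wrist view.

jog_arm([
  [[-0.37,-0.347,-0.07],[0,0,-26.7],1],
  [[-0.37,-0.347,-0.07],[0,0,-26.7],1],
  [[-0.37,-0.347,-0.07],[0,0,-26.7],1],
  [[-0.37,-0.347,-0.07],[0,0,-26.7],1],
  [[-0.37,-0.347,-0.07],[0,0,-26.7],1],
  [[-0.37,-0.347,-0.07],[0,0,-26.7],1],
  [[-0.37,-0.347,-0.07],[0,0,-26.7],1],
  [[-0.37,-0.347,-0.07],[0,0,-26.7],1],
  [[-0.37,-0.347,-0.07],[0,0,-26.7],1],
  [[-0.37,-0.347,-0.07],[0,0,-26.7],1],
])

```text
t: 1.4
position: [0.3995, -0.0308, 0.3011]
tcp_rot: [-0.006, -3.141, -0.0]
force: [-0.5, 0.8, -0.1]
width: 0.0856
grip_force: 0.0
```

Run:
```python
from h import *
print(tcp()); shot("wrist","w1")
```

```text
(array([[-9.99993478e-01,  3.57663758e-03, -5.01692018e-04],
       [ 3.57656807e-03,  9.99993594e-01,  1.39379189e-04],
       [ 5.02187313e-04,  1.37583944e-04, -9.99999864e-01]]), array([ 0.39948906, -0.03083828,  0.30107689]))
```

View pics/w1.png

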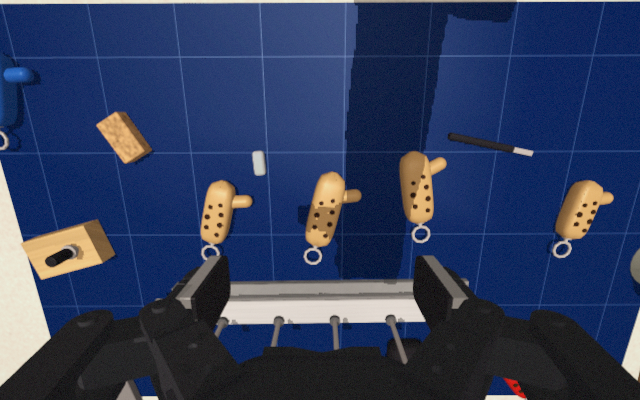

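Wrist view (up = towards the robot, right = +y). Rings are at (210,253), (313,256), (421,234) and (562,249), and the matching body ends at (222,183), (331,174), (413,153) and (592,184). The pin knob is near (55,259), and the hand hides the rack, so I move over it.

jog_arm([
  [[-0.06,0,-0.05],[0,0,0],1],
  [[-0.12,-0.02,-0.05],[0,0,0],1],
  [[-0.18,-0.03,-0.05],[0,0,0],1],
  [[-0.24,-0.03,-0.05],[0,0,0],1],
  [[-0.25,-0.03,-0.05],[0,0,0],1],
  [[-0.25,-0.03,-0.05],[0,0,0],1],
])

```text
t: 2.2
position: [0.6502, -0.0574, 0.3484]
tcp_rot: [0.004, -3.137, -0.001]
force: [-0.6, 0.1, -0.1]
width: 0.0856
grip_force: 0.0
```

Run:
```python
from h import *
print(tcp()); shot("wrist","w2"); crop("w2",60,60,600,300,1.48,"w2c")
for nm,ru,rv,bu,bv,z in [("c",210,253,222,183,.016),("a",313,256,331,174,.018),("b",421,234,413,153,.017),("d",562,249,592,184,.015)]:
    r=at("w1",ru,rv,z); b=at("w1",bu,bv,z); d=r-b; print(nm,r.round(4),"len+18",np.linalg.norm(d).round(4),"yaw",np.degrees(np.arctan2(d[1],d[0])).round(1))
```

```text
(array([[-9.99987415e-01, -2.82485467e-03, -4.14599846e-03],
       [-2.82752802e-03,  9.99995798e-01,  6.39082322e-04],
       [ 4.14417572e-03,  6.50797206e-04, -9.99991201e-01]]), array([ 0.65019118, -0.05743557,  0.34841692]))
c [ 0.524  -0.1981  0.016 ] len+18 0.1101 yaw -14.5
a [ 0.5285 -0.0439  0.018 ] len+18 0.1264 yaw -12.0
b [0.4944 0.1149 0.017 ] len+18 0.1197 yaw 10.0
d [0.5198 0.3284 0.015 ] len+18 0.1013 yaw -12.3
```

View pics/w2c.png

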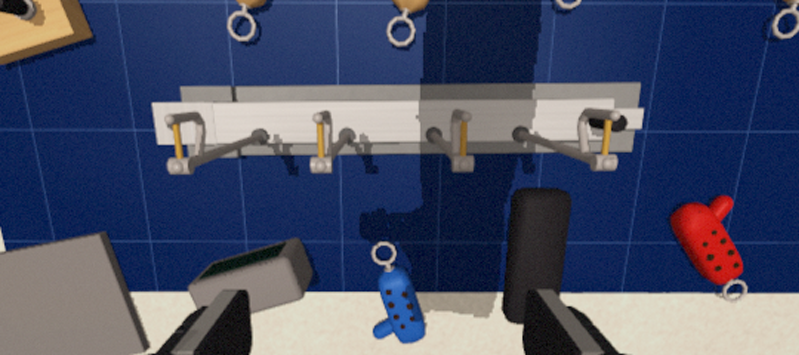

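In the crop, prong tips are at (612,117), (463,117), (319,119) and (170,120), and post tops at (603,162), (461,162), (320,163) and (178,165). The foot plate's front corners are at (181,87) and (640,84). The hanger bar spans about 152–643.

Run:
```python
from h import *
f=lambda u,v,z:at("w2",u/1.48+60,v/1.48+60,z)
P=np.array([f(612,117,.226),f(463,117,.226),f(319,119,.226),f(170,120,.226)]); Q=np.array([f(603,162,.224),f(461,162,.224),f(320,163,.224),f(178,165,.224)])
print(P.round(4),Q.round(4),np.diff(P,axis=0).round(4))
print("plate",[f(u,v,.012).round(4) for u,v in [(181,87),(640,84),(633,152)]],"bar",[f(u,v,.034).round(4) for u,v in [(152,102),(643,107),(643,128)]])
g=lambda u,v,z:at("t1",u/2.5+190,v/2.5+165,z).round(4)
print("top: hole",g(552,72,.034),"handle",g(209,78,.08),"tips",g(262,37,.225),g(503,30,.225),"plate",[g(*q,.012) for q in [(172,116),(546,102),(545,46),(172,62)]])
X=cloud("t1"); 
for u,v in [(273,196),(274,196),(272,197),(411,194),(405,194)]: print(u,v,X[v,u].round(3))
m=(X[...,2]>.045)&(X[...,2]<.12)&(X[...,0]>.57)&(X[...,0]<.66)&(X[...,1]>.1)&(X[...,1]<.2); print("handle pts",m.sum(),X[m].round(3)[:12])
m=(X[...,2]>.045)&(X[...,2]<.12)&(X[...,0]>.45)&(X[...,0]<.55)&(X[...,1]>-.45)&(X[...,1]<-.33); print("pin pts",m.sum(),X[m].round(3)[:12])
```

```text
[[ 0.5972  0.0696  0.226 ]
 [ 0.5975 -0.0147  0.226 ]
 [ 0.5988 -0.0961  0.226 ]
 [ 0.5996 -0.1804  0.226 ]] [[ 0.6231  0.0688  0.224 ]
 [ 0.6233 -0.0143  0.224 ]
 [ 0.6242 -0.0967  0.224 ]
 [ 0.6256 -0.1799  0.224 ]] [[ 0.0002 -0.0843  0.    ]
 [ 0.0013 -0.0814  0.    ]
 [ 0.0008 -0.0844  0.    ]]
plate [array([ 0.5813, -0.2644,  0.012 ]), array([0.5771, 0.1965, 0.012 ]), array([0.6452, 0.1996, 0.012 ])] bar [array([ 0.5954, -0.2846,  0.034 ]), array([0.5987, 0.191 , 0.034 ]), array([0.6188, 0.1941, 0.034 ])]
top: hole [ 0.6117 -0.2675  0.034 ] handle [0.6054 0.1432 0.08  ] tips [0.62   0.0715 0.225 ] [ 0.6212 -0.1808  0.225 ] plate [array([0.572 , 0.1964, 0.012 ]), array([ 0.5787, -0.2625,  0.012 ]), array([ 0.6487, -0.2653,  0.012 ]), array([0.6399, 0.1965, 0.012 ])]
273 196 [0.604 0.144 0.088]
274 196 [0.605 0.142 0.084]
272 197 [0.602 0.148 0.084]
411 194 [ 0.617 -0.275  0.   ]
405 194 [ 0.612 -0.251  0.031]
handle pts 34 [[0.614 0.147 0.084]
 [0.615 0.145 0.082]
 [0.614 0.141 0.085]
 [0.612 0.15  0.083]
 [0.611 0.147 0.087]
 [0.611 0.145 0.083]
 [0.611 0.141 0.085]
 [0.611 0.138 0.087]
 [0.609 0.154 0.081]
 [0.609 0.151 0.08 ]
 [0.608 0.147 0.084]
 [0.608 0.144 0.086]]
pin pts 37 [[ 0.515 -0.383  0.07 ]
 [ 0.516 -0.387  0.064]
 [ 0.515 -0.388  0.072]
 [ 0.515 -0.391  0.072]
 [ 0.515 -0.395  0.069]
 [ 0.516 -0.381  0.045]
 [ 0.515 -0.383  0.05 ]
 [ 0.513 -0.382  0.063]
 [ 0.513 -0.383  0.068]
 [ 0.513 -0.386  0.069]
 [ 0.512 -0.388  0.071]
 [ 0.512 -0.391  0.072]]
```

Rack yaw is about 0.5°, the handle is at (0.608, 0.145) and the pin at (0.508, -0.388). Next I grip the handle.

jog_arm([
  [[0.015,0.06,0],[0,0,0.3],1],
  [[0.03,0.12,0],[0,0,0.3],1],
  [[0.042,0.18,0],[0,0,0.3],1],
  [[0.042,0.202,0.03],[0,0,0.3],1],
  [[0.042,0.202,0.09],[0,0,0.3],0.8],
  [[0.042,0.202,0.15],[0,0,0.3],0.8],
  [[0.042,0.202,0.21],[0,0,0.3],0.8],
  [[0.042,0.202,0.26],[0,0,0.3],0.8],
  [[0.042,0.202,0.297],[0,0,0.3],0.8],
  [[0.042,0.202,0.297],[0,0,0.3],0.8],
])

```text
t: 3.5
position: [0.6032, 0.1423, 0.0525]
tcp_rot: [-0.006, -3.135, 0.002]
force: [0.4, -0.2, 1.1]
width: 0.0684
grip_force: 0.0
```

jog_arm([
  [[0,0,0],[0,0,0],0.1],
  [[0,0,0],[0,0,0],0],
  [[0,0,0],[0,0,0],0],
  [[0,0,0],[0,0,0],0],
  [[0,0,0],[0,0,0],0],
  [[0,0,0],[0,0,0],0],
], squeeze=40)

```text
t: 4.25
position: [0.6085, 0.143, 0.0566]
tcp_rot: [0.008, 3.138, 0.002]
force: [-1.3, 0.5, 7.2]
width: 0.0147
grip_force: 38.9
```

jog_arm([
  [[0,0,-0.002],[0,0,0],0],
  [[0,0.005,-0.002],[0,0,0],0],
  [[0,0.01,-0.002],[0,0,0],0],
  [[0,0.015,-0.002],[0,0,0],0],
  [[0,0.02,-0.002],[0,0,0],0],
  [[0,0.02,-0.002],[0,0,0],0],
])

```text
t: 5.0
position: [0.6083, 0.1636, 0.0567]
tcp_rot: [0.007, 3.14, 0.002]
force: [5.1, 0.6, -0.2]
width: 0.0143
grip_force: 39.8
```

jog_arm([
  [[0.001,0.005,0],[0,0,-0.7],0],
  [[0.001,0.01,0],[0,0,-0.7],0],
  [[0.001,0.015,0],[0,0,-0.7],0],
  [[0.001,0.02,0],[0,0,-0.7],0],
  [[0.001,0.02,0],[0,0,-0.7],0],
])

```text
t: 5.62
position: [0.6081, 0.1764, 0.0566]
tcp_rot: [-0.004, 3.139, -0.018]
force: [6.9, -16.9, 2.2]
width: 0.0146
grip_force: 40.7
```

jog_arm([
  [[0,0.003,0],[0,0,0],0],
  [[0,0.005,0],[0,0,0],0],
  [[0,0.005,0],[0,0,0],0],
])

```text
t: 6.0
position: [0.6081, 0.1764, 0.0566]
tcp_rot: [0.002, 3.139, -0.03]
force: [6.6, -28.7, 3.0]
width: 0.0148
grip_force: 42.1
```

jog_arm([
  [[0,-0.005,0],[0,0,0],0],
  [[0,-0.009,0],[0,0,0],0],
  [[0,-0.009,0],[0,0,0],0.5],
  [[0,-0.012,0],[0,0,0],0.6],
  [[0,-0.012,0],[0,0,0],0.6],
  [[0,-0.012,-0.06],[0,0,0],0.6],
  [[0,-0.012,-0.12],[0,0,0],0.6],
  [[0,-0.012,-0.18],[0,0,0],0.6],
  [[0,-0.012,-0.24],[0,0,0],0.6],
  [[0,-0.012,-0.24],[0,0,0],0.6],
])

```text
t: 7.25
position: [0.6085, 0.1768, 0.3033]
tcp_rot: [-0.013, 3.13, 0.006]
force: [0.5, 0.2, -1.1]
width: 0.0516
grip_force: 0.0
```

Run:
```python
from h import *
print(tcp())
to((.45,-.30,.25),180.5); to((.508,-.388,.20),180.5)
```

```text
(array([[-0.99989795, -0.0080785 ,  0.01178208],
       [-0.00803433,  0.99996054,  0.00379113],
       [-0.01181224,  0.00369608, -0.9999234 ]]), array([0.60852527, 0.1768431 , 0.30330532]))
shift mm [ 163.  -475.7   49.6] turn [ 0.2  0.7 -0. ]
shift mm [ 106.3 -564.4  100. ] turn [ 0.2  0.7 -0. ]
```

jog_arm([
  [[0,-0.06,-0.018],[0.2,0.7,0],0.6],
  [[0,-0.12,-0.018],[0.2,0.7,0],0.6],
  [[0,-0.18,-0.018],[0.2,0.7,0],0.6],
  [[0,-0.24,-0.018],[0.2,0.7,0],0.6],
  [[-0.01,-0.3,-0.018],[0.2,0.7,0],0.6],
  [[-0.02,-0.36,-0.018],[0.2,0.7,0],0.6],
  [[-0.028,-0.42,-0.018],[0.2,0.7,0],0.6],
  [[-0.028,-0.477,-0.018],[0.2,0.7,0],0.6],
  [[-0.028,-0.477,-0.018],[0.2,0.7,0],0.6],
  [[-0.028,-0.477,-0.018],[0.2,0.7,0],0.6],
])

```text
t: 8.5
position: [0.6378, -0.3008, 0.3126]
tcp_rot: [0.011, -3.127, 0.002]
force: [0.1, -0.1, 0.9]
width: 0.0511
grip_force: 0.0
```

Run:
```python
from h import *
print(tcp()); shot("wrist","w3"); crop("w3",200,40,520,280,2.5,"w3c")
```

```text
(array([[-0.99986893, -0.00702602, -0.01458622],
       [-0.00700296,  0.99997415, -0.00163162],
       [ 0.01459731, -0.00152926, -0.99989228]]), array([ 0.63776415, -0.30076733,  0.31259986]))
```

View pics/w3c.png

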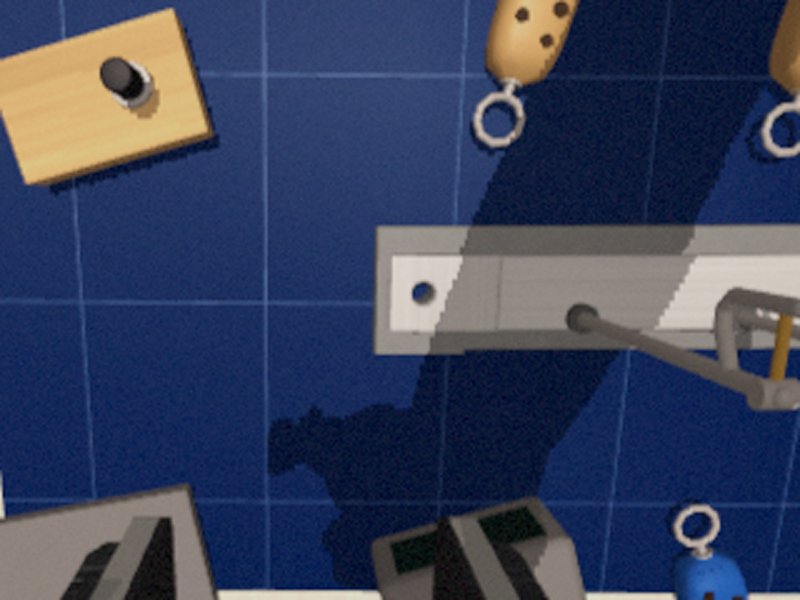

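Crop: hole (423,293) in the tongue near the plate's end, knob top (118,75), block around it, and ocarina_c's ring (498,118). The hanger looks home.

Run:
```python
from h import *
f=lambda u,v,z:at("w3",u/2.5+200,v/2.5+40,z).round(4)
print("hole",f(423,293,.034),"pin top",f(118,74,.071),"collar",f(131,84,.041),"c ring",f(498,118,.016),"post4",f(788,394,.224),f(583,318,.036))
X=cloud("w3")
m=(X[...,2]>.066)&(X[...,2]<.085)&(X[...,0]>.45)&(X[...,0]<.55)&(X[...,1]>-.45)&(X[...,1]<-.33); q=X[m]; print("knob top cloud",m.sum(),q.min(0),q.max(0),np.median(q,0))
m=(abs(X[...,2]-.034)<.006)&(abs(X[...,0]-.612)<.012)&(abs(X[...,1]+.234)<.03); print("tongue z",np.median(X[m][:,2]))
m=(X[...,2]<.02)&(abs(X[...,0]-.612)<.012)&(abs(X[...,1]+.234)<.02); print("hole cloud",m.sum(),np.median(X[m],0))
to((.508,-.388,.20),180.5)
```

```text
hole [ 0.615  -0.2369  0.034 ] pin top [ 0.5122 -0.3875  0.071 ] collar [ 0.5121 -0.388   0.041 ] c ring [ 0.5241 -0.1985  0.016 ] post4 [ 0.6252 -0.1524  0.224 ] [ 0.6277 -0.1498  0.036 ]
knob top cloud 163 [ 0.5047396  -0.3961304   0.06601894] [ 0.51982701 -0.38124791  0.07212582] [ 0.51246151 -0.3888576   0.07003402]
tongue z 0.033399703128963426
hole cloud 57 [ 0.61831599 -0.23253351  0.00124852]
shift mm [129.2 -86.7 115.5] turn [-0.1 -0.8 -0. ]
```

jog_arm([
  [[0.04,-0.03,0.02],[0,-0.4,0],0.6],
  [[0.085,-0.06,0.04],[0,-0.8,0],0.6],
  [[0.125,-0.087,0.06],[0,-0.8,0],0.6],
  [[0.125,-0.087,0.12],[0,-0.8,0],0.5],
  [[0.125,-0.087,0.18],[0,-0.8,0],0.5],
  [[0.125,-0.087,0.2],[0,-0.8,0],0.5],
  [[0.125,-0.087,0.2],[0,-0.8,0],0.5],
  [[0.125,-0.087,0.2],[0,-0.8,0],0.5],
])

```text
t: 9.55
position: [0.5126, -0.3893, 0.1183]
tcp_rot: [-0.014, 3.137, -0.009]
force: [0.7, 0.3, 0.9]
width: 0.0429
grip_force: 0.0
```

Run:
```python
from h import *
print(tcp()); to((.5122,-.388,.046),180.5)
```

```text
(array([[-0.99994805, -0.0091327 ,  0.0045271 ],
       [-0.0091571 ,  0.9999435 , -0.00539866],
       [-0.00447754, -0.00543984, -0.99997518]]), array([ 0.51263461, -0.38929811,  0.11834911]))
shift mm [ 0.7  1.7 72.3] turn [-0.3  0.3  0. ]
```

jog_arm([
  [[0,0.001,0.03],[0,0,0],0.5],
  [[0,0.001,0.055],[0,0,0],0.5],
  [[0,0.001,0.072],[0,0,0],0.5],
  [[0,0.001,0.072],[0,0,0],0.5],
  [[0,0.001,0.072],[0,0,0],0],
  [[0,0.001,0.072],[0,0,0],0],
  [[0,0.001,0.072],[0,0,0],0],
  [[0,0.001,0.072],[0,0,0],0],
  [[0,0.001,0.072],[0,0,0],0],
  [[0,0.001,0.072],[0,0,0],0],
], squeeze=60)

```text
t: 10.8
position: [0.5123, -0.3898, 0.0459]
tcp_rot: [-0.011, 3.137, -0.008]
force: [0.4, 1.4, 6.2]
width: 0.0141
grip_force: 58.6
```

jog_arm([
  [[0,0,-0.01],[0,0,0],0],
  [[0,0,-0.03],[0,0,0],0],
  [[0,0,-0.06],[0,0,0],0],
  [[-0.04,0.05,-0.06],[0,0,0],0],
  [[-0.08,0.1,-0.06],[0,0,0],0],
  [[-0.103,0.145,-0.06],[0,0,0],0],
  [[-0.1035,0.15,-0.06],[0,0,0],0],
  [[-0.1035,0.15,-0.06],[0,0,0],0],
  [[-0.1035,0.15,-0.06],[0,0,0],0],
])

```text
t: 11.92
position: [0.6128, -0.2395, 0.1038]
tcp_rot: [-0.008, 3.14, -0.006]
force: [0.1, -0.8, -0.7]
width: 0.0139
grip_force: 58.8
```

Run:
```python
from h import *
print(tcp()); to((.6151,-.2388,.08),180.5); print(env.read_state()["force"],env.read_state()["width"]); shot("wrist","w4");shot("top","t4")
crop("w4",200,200,440,380,3.3,"w4c")
```

```text
(array([[-0.99998534, -0.005268  ,  0.00125279],
       [-0.00527272,  0.99997891, -0.00379164],
       [-0.00123279, -0.00379819, -0.99999203]]), array([ 0.61276059, -0.23954907,  0.10383204]))
shift mm [-2.3  0.8 23.8] turn [-0.2  0.1 -0.2]
[ 0.05780666 -0.77979254 -0.73792247] 0.013899736153638447
```

View pics/w4c.png

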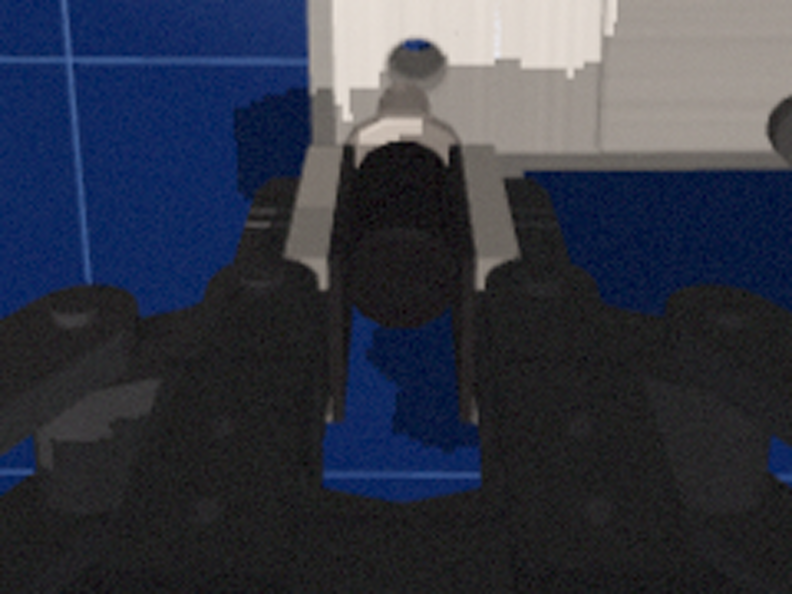

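The crop shows the pin held upright with its knob top around (402,280), its collar front edge at (405,118), its shaft near (405,95) and the tongue hole at (416,62).

Run:
```python
from h import *
f=lambda u,v,z:at("w4",u/3.3+200,v/3.3+200,z).round(4)
z=.1038; print("hole",f(416.5,62,.034),"knobtop",f(402,280,z+.025),"shaft edge: tip visible",f(405,85,z-.041))
print(load("w4")[2][2])
# predicted px of pin tip centre given pin at (x,y)
for x,y in [(.6128,-.2395),(.613,-.2375)]:
    print([ (proj("w4",(x,y,zz))-200)*3.3 for zz in (z-.041,z-.01,z-.005,z+.025)])
```

```text
hole [ 0.6135 -0.2365  0.034 ] knobtop [ 0.6117 -0.2395  0.1288] shaft edge: tip visible [ 0.6086 -0.2391  0.0628]
[ 0.54375064 -0.23966919  0.24562485]
[array([402.78335772, 105.66806293]), array([402.52180247, 173.76857664]), array([402.47049421, 187.12758484]), array([402.08370298, 287.83548963])]
[array([413.2686932 , 106.71995844]), array([414.90206011, 174.98976657]), array([415.22245332, 188.38123563]), array([417.63757285, 289.32594395])]
```

jog_arm([
  [[-0.001,0.0022,0],[0,0,0],0],
  [[-0.001,0.0022,0.01],[0,0,0],0],
  [[-0.001,0.0022,0.02],[0,0,0],0],
  [[-0.001,0.0022,0.027],[0,0,0],0],
  [[-0.001,0.0022,0.031],[0,0,0],0],
  [[-0.001,0.0022,0.035],[0,0,0],0],
  [[-0.001,0.0022,0.035],[0,0,0],0],
])

```text
t: 12.9
position: [0.6146, -0.236, 0.0685]
tcp_rot: [-0.011, 3.14, -0.005]
force: [-0.3, -0.6, -1.3]
width: 0.0142
grip_force: 58.8
```

jog_arm([
  [[0,0,0.006],[0,0,0],0],
  [[0,0,0.011],[0,0,0],0],
  [[0,0,0.016],[0,0,0],0],
  [[0,0,0.02],[0,0,0],0],
  [[0,0,0.024],[0,0,0],0],
  [[0,0,0.026],[0,0,0],0],
  [[0,0,0.026],[0,0,0],0],
])

```text
t: 13.78
position: [0.6146, -0.2361, 0.044]
tcp_rot: [-0.011, 3.139, -0.006]
force: [-2.4, -0.1, 5.2]
width: 0.0139
grip_force: 59.6
```

jog_arm([
  [[0,0,0.024],[0,0,0],0.5],
  [[0,0,0.022],[0,0,0],0.5],
  [[0,0,0.02],[0,0,0],0.5],
  [[0,0,-0.04],[0,0,0],0.5],
  [[0,0,-0.1],[0,0,0],0.5],
  [[0,0,-0.16],[0,0,0],0.5],
  [[0,0,-0.22],[0,0,0],0.5],
  [[0,0,-0.28],[0,0,0],0.5],
  [[0,0,-0.31],[0,0,0],0.5],
  [[0.01,0.02,-0.316],[0,0,0],0.5],
])

```text
t: 15.02
position: [0.6053, -0.2164, 0.3614]
tcp_rot: [-0.008, 3.134, -0.009]
force: [-1.0, 0.2, -0.3]
width: 0.0427
grip_force: 0.0
```

jog_arm([
  [[0,0.06,0],[0,0,0],0.7],
  [[0,0.12,0],[0,0,0],0.7],
  [[0,0.18,0],[0,0,0],0.7],
  [[0,0.23,0],[0,0,0],0.7],
  [[0,0.23,0],[0,0,0],0.7],
  [[0,0.23,0],[0,0,0],0.7],
])

```text
t: 15.78
position: [0.6023, 0.0148, 0.3581]
tcp_rot: [-0.012, 3.139, -0.006]
force: [1.0, -0.7, 0.5]
width: 0.06
grip_force: 0.0
```

Run:
```python
from h import *
print(tcp()); shot("wrist","w5"); crop("w5",80,0,620,300,1.48,"w5c")
```

```text
(array([[-0.99996774, -0.00774784,  0.00211844],
       [-0.00775629,  0.99996188, -0.00401041],
       [-0.00208728, -0.00402671, -0.99998971]]), array([0.60231725, 0.01479673, 0.35807312]))
```

View pics/w5c.png

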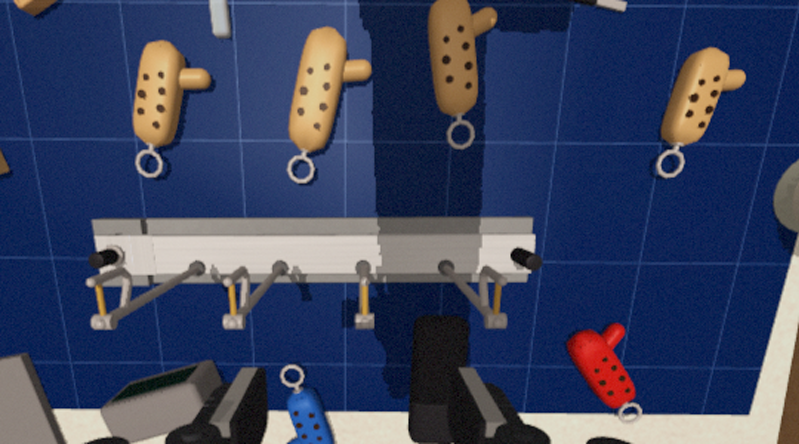

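Crop: the pin stands in the tongue at (108,257), and the hanger is home. Post tops are at (103,322), (233,321), (364,321) and (496,320), prong tips near (94,282), (232,284), (364,280) and (485,274). Rings: c (149,163), a (301,167), b (460,133), d (671,161).

Run:
```python
from h import *
f=lambda u,v,z:at("w5",u/1.48+80,v/1.48,z).round(4)
print("posts",[f(*q,.224) for q in [(496,320),(364,321),(233,321),(103,322)]])
print("prong",[f(*q,.226) for q in [(485,274),(364,280),(232,284),(94,282)]])
print("posts base",[f(*q,.036) for q in [(446,267),(363,267),(280,267),(198,267)]])
for n,r,b,z in [("a",(301,167),(328,28),.018),("b",(460,133),(447,-5),.017),("c",(149,163),(162,41),.016),("d",(671,161),(714,48),.015)]:
    r=f(*r,z);b=f(*b,z);d=r-b;print(n,r,np.hypot(*d[:2]).round(4),np.degrees(np.arctan2(d[1],d[0])).round(1))
    to((*(r[:2]-.056*d[:2]/np.hypot(*d[:2])),.12),180+np.degrees(np.arctan2(d[1],d[0])))
X=cloud("w5"); m=(X[...,2]>.05)&(X[...,2]<.12)&(abs(X[...,0]-.615)<.02)&(abs(X[...,1]+.237)<.02); print("pin",np.median(X[m],0),X[m].max(0))
```

```text
posts [array([0.6211, 0.1018, 0.224 ]), array([0.6225, 0.0185, 0.224 ]), array([ 0.6233, -0.0644,  0.224 ]), array([ 0.6247, -0.147 ,  0.224 ])]
prong [array([0.5911, 0.0918, 0.226 ]), array([0.5955, 0.0182, 0.226 ]), array([ 0.5987, -0.0629,  0.226 ]), array([ 0.5982, -0.1476,  0.226 ])]
posts base [array([0.6243, 0.1047, 0.036 ]), array([0.6251, 0.0195, 0.036 ]), array([ 0.6258, -0.0659,  0.036 ]), array([ 0.6265, -0.1504,  0.036 ])]
a [ 0.5269 -0.0439  0.018 ] 0.1276 -12.8
shift mm [130.8 -43.8 237.9] turn [-0.2  0.1 13.2]
b [0.4934 0.114  0.017 ] 0.1205 9.6
shift mm [164.1  92.6 237.3] turn [-0.2  0.1 -9.2]
c [ 0.5242 -0.1977  0.016 ] 0.1131 -12.8
shift mm [ 134.5 -197.6  238.5] turn [-0.2  0.1 13.2]
d [0.5181 0.3286 0.015 ] 0.1042 -11.4
shift mm [137.5 327.4 236.4] turn [-0.2  0.1 11.8]
pin [ 0.6141467  -0.2329573   0.06731716] [ 0.6222702  -0.22801273  0.07082937]
```

jog_arm([
  [[0.05,-0.015,0.03],[0,0,7],0.9],
  [[0.1,-0.03,0.06],[0,0,13],0.9],
  [[0.131,-0.044,0.11],[0,0,13],0.9],
  [[0.131,-0.044,0.17],[0,0,13],0.9],
  [[0.131,-0.044,0.23],[0,0,13],0.9],
  [[0.131,-0.044,0.265],[0,0,13],0.9],
  [[0.131,-0.044,0.265],[0,0,13],0.9],
  [[0.131,-0.044,0.265],[0,0,13],0.9],
], squeeze=80)

```text
t: 16.82
position: [0.4734, -0.0319, 0.0943]
tcp_rot: [0.347, 3.118, -0.005]
force: [0.1, -0.2, 0.7]
width: 0.0774
grip_force: 0.0
```

```bash
cat >> h.py <<'E'
def grasp(name,ring,tail,zr,f,u0,v0,back=.056,z=.003):
    g=lambda q:at(name,q[0]/f+u0,q[1]/f+v0,zr)
    r,b=g(ring),g(tail); d=(r-b)[:2]; L=np.hypot(*d); y=np.degrees(np.arctan2(d[1],d[0]))
    print("ring",r.round(4),"len",L.round(4),"yaw",y.round(1)); to((*(r[:2]-back*d/L),z),180+y); return r
E
python3 - <<'E'
from h import *
print(tcp()[1]); r=grasp("w5",(301,167),(328,28),.018,1.48,80,0); shot("wrist","w6"); crop("w6",180,0,460,210,2.85,"w6c")
E
```

```text
[ 0.47339319 -0.03192699  0.09433388]
ring [ 0.5269 -0.0439  0.018 ] len 0.1276 yaw -12.9
shift mm [ 1.6  0.5 91.3] turn [-0.2  0.3  0.2]
```

View pics/w6c.png

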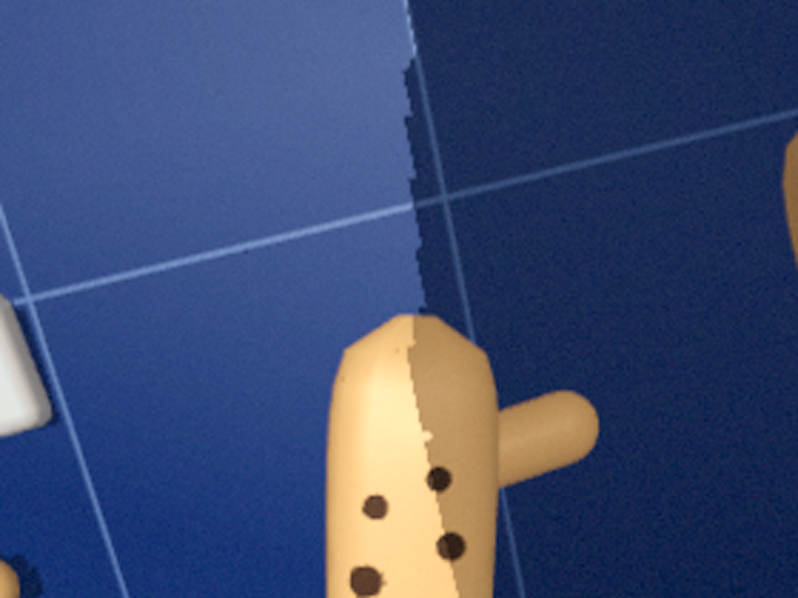

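The ocarina (orange, large, with ring, mouthpiece +y) is aligned vertically under the hand, its sides at u=327 and 497. Descend and grip.

jog_arm([
  [[0.001,0.001,0.05],[0,0,0],0.9],
  [[0.001,0.001,0.08],[0,0,0],0.9],
  [[0.001,0.001,0.091],[0,0,0],0.9],
  [[0.001,0.001,0.091],[0,0,0],0.9],
  [[0.001,0.001,0.091],[0,0,0],0],
  [[0.001,0.001,0.091],[0,0,0],0],
  [[0.001,0.001,0.091],[0,0,0],0],
  [[0.001,0.001,0.091],[0,0,0],0],
  [[0.001,0.001,0.091],[0,0,0],0],
  [[0.001,0.001,0.091],[0,0,0],0],
], squeeze=100)

```text
t: 18.12
position: [0.4731, -0.0302, 0.0036]
tcp_rot: [0.344, 3.117, -0.005]
force: [-0.7, -0.7, 6.8]
width: 0.0399
grip_force: 101.2
```

Run:
```python
from h import *
R,p=tcp(); print(p); r=np.array([.5269,-.0439,.018]); q=R.T@(r-p); print("ring in tool",q.round(4)); print(env.read_state()["width"],env.read_state()["force"])
```

```text
[ 0.47314541 -0.03023542  0.00355989]
ring in tool [-0.0555 -0.0017 -0.0141]
0.03988220733461553 [-0.65778169 -0.73211268  6.77498338]
```

Run:
```python
from h import *
to((.5368,-.0652,.24),180.5)
```

```text
shift mm [ -71.2  -20.8 -236. ] turn [ -0.2   0.3 -13.1]
```

jog_arm([
  [[0,0,-0.03],[0,0,0],0],
  [[0,0,-0.09],[0,0,0],0],
  [[0,0,-0.15],[0,0,-4],0],
  [[0,0,-0.21],[0,0,-9],0],
  [[-0.02,-0.01,-0.238],[0,0,-13.1],0],
  [[-0.045,-0.021,-0.238],[0,0,-13.1],0],
  [[-0.071,-0.021,-0.238],[0,0,-13.1],0],
  [[-0.071,-0.021,-0.238],[0,0,-13.1],0],
  [[-0.071,-0.021,-0.238],[0,0,-13.1],0],
])

```text
t: 19.25
position: [0.5349, -0.065, 0.2397]
tcp_rot: [-0.014, 3.141, -0.005]
force: [-0.3, 0.2, -2.5]
width: 0.0397
grip_force: 101.0
```

Run:
```python
from h import *
print(tcp()); to((.5368,-.0652,.236),180.5); s=env.read_state(); print(s["force"],s["width"])
shot("top","t7"); shot("scene","s7"); shot("wrist","w7")
a=cv2.resize(load("t7")[0][165:225,330:410,::-1],None,fx=5,fy=5,interpolation=cv2.INTER_CUBIC)
u,v=proj("s7",(.6,-.065,.23)).astype(int); print(u,v)
b=cv2.resize(load("s7")[0][v-30:v+30,u-40:u+40,::-1],None,fx=5,fy=5,interpolation=cv2.INTER_CUBIC)
cv2.imwrite("pics/m7.png",np.hstack([a,b]))
print("top px pred: tip",proj("t7",(.5968,-.0657,.226)),"ring",proj("t7",(.5923,-.0657,.25)),"post",proj("t7",(.6248,-.0657,.224)))
print("scn px pred: tip",proj("s7",(.5968,-.0657,.226)),"ring",proj("s7",(.5923,-.0657,.25)),"post",proj("s7",(.6248,-.0657,.224)))
```

```text
(array([[-9.99959165e-01, -9.03623127e-03,  1.20703266e-04],
       [-9.03657398e-03,  9.99953956e-01, -3.22911765e-03],
       [-9.15186541e-05, -3.23007653e-03, -9.99994779e-01]]), array([ 0.53490295, -0.06504935,  0.23974302]))
shift mm [-1.9 -0.2  3.7] turn [-0.2  0.   0. ]
[-0.26621023  0.20109536 -2.49107562] 0.03965290311826636
297 193
top px pred: tip [347.46238309 187.10507277] ring [348.01192676 186.88905353] post [347.06473695 176.81147167]
scn px pred: tip [297.73758427 193.32247199] ring [297.51983731 187.69424724] post [296.74890381 200.95281451]
```

View pics/m7.png

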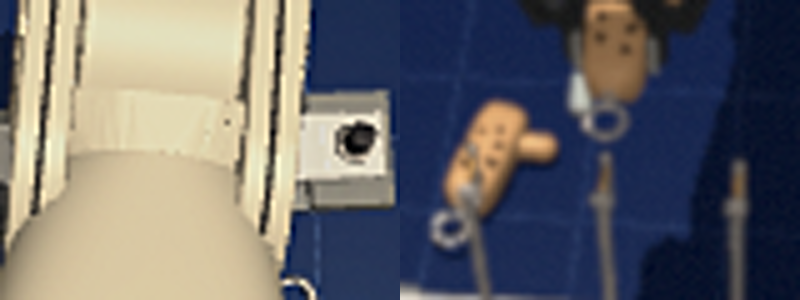

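jog_arm([
  [[-0.002,0,0.008],[0,0,0],0],
  [[-0.002,0,0.016],[0,0,0],0],
  [[-0.002,0,0.022],[0,0,0],0],
  [[-0.002,0,0.027],[0,0,0],0],
  [[-0.002,0,0.032],[0,0,0],0],
  [[-0.002,0,0.035],[0,0,0],0],
  [[-0.002,0,0.035],[0,0,0],0],
])

```text
t: 20.27
position: [0.5378, -0.0653, 0.2052]
tcp_rot: [-0.014, 3.14, -0.005]
force: [-0.9, -0.6, -1.4]
width: 0.0398
grip_force: 101.0
```

jog_arm([
  [[0,0,0.005],[0,0,0],0],
  [[0,0,0.01],[0,0,0],0],
  [[0,0,0.015],[0,0,0],0],
  [[0,0,0.02],[0,0,0],0],
])

```text
t: 20.78
position: [0.5378, -0.0653, 0.1851]
tcp_rot: [-0.014, 3.14, -0.005]
force: [-1.5, -0.0, 2.4]
width: 0.0396
grip_force: 101.3
```

jog_arm([
  [[0,0,0.004],[0,0,0],0],
  [[0,0,0.008],[0,0,0],0],
  [[0,0,0.012],[0,0,0],0],
  [[0,0,0.015],[0,0,0],0],
  [[0,0,0.015],[0,0,0],0],
])

```text
t: 21.4
position: [0.5378, -0.0655, 0.1703]
tcp_rot: [-0.014, 3.14, -0.006]
force: [-1.7, -0.3, -0.4]
width: 0.04
grip_force: 101.3
```

jog_arm([
  [[0,0,-0.01],[0,0,0],0],
  [[0,0,-0.02],[0,0,0],0],
  [[0,0,-0.026],[0,0,0],0],
  [[0,0,-0.03],[0,0,0],0],
  [[0,0,-0.03],[0,0,0],0],
])

```text
t: 22.02
position: [0.5378, -0.0652, 0.199]
tcp_rot: [-0.014, 3.141, -0.005]
force: [2.8, -0.1, -7.8]
width: 0.04
grip_force: 102.4
```

jog_arm([
  [[0,0,0.013],[0,0,0],0],
  [[0,0,0.026],[0,0,0],0],
  [[-0.0025,0,0.036],[0,-10,0],0],
  [[-0.0075,0,0.044],[0,-20,0],0],
  [[-0.0146,0,0.052],[0,-30,0],0],
  [[-0.0146,0,0.052],[0,-30,0],0],
  [[-0.0146,0,0.052],[0,-30,0],0],
])

```text
t: 22.9
position: [0.551, -0.0654, 0.1472]
tcp_rot: [-0.012, 2.619, -0.001]
force: [-0.6, -0.4, -2.3]
width: 0.0396
grip_force: 103.0
```

jog_arm([
  [[0,0,0],[0,0,0],0.4],
  [[0,0,0],[0,0,0],0.8],
  [[0,0,0],[0,0,0],0.9],
  [[0,0,-0.01],[0,0,0],0.9],
  [[0,0,-0.05],[0,0,0],0.9],
  [[0,0,-0.1],[0,0,0],0.9],
  [[0,0,-0.15],[0,8,0],0.9],
  [[0,0,-0.19],[0,18,0],0.9],
  [[0,0,-0.22],[0,28,0],0.9],
  [[0,0,-0.22],[0,30,0],0.9],
])

```text
t: 24.15
position: [0.4433, -0.0659, 0.3425]
tcp_rot: [-0.014, 3.136, -0.007]
force: [-0.7, 0.1, -1.1]
width: 0.077
grip_force: 0.0
```

```bash
cat >> h.py <<'E'
def orange(name):  # orange bodies: centroid & axis from the cloud
    p,d,_=load(name); X=cloud(name); hsv=cv2.cvtColor(p,cv2.COLOR_RGB2HSV)
    m=((hsv[...,0]>8)&(hsv[...,0]<22)&(hsv[...,1]>90)&(hsv[...,2]>70)&(X[...,2]<.3)&(X[...,2]>.008)).astype(np.uint8)
    n,l,st,c=cv2.connectedComponentsWithStats(m)
    for i in range(1,n):
        if st[i,4]>400: q=X[l==i]; print(c[i].round(),st[i].tolist(),"centroid",np.mean(q,0).round(4),"zmin/max",q[:,2].min().round(3),q[:,2].max().round(3))
E
python3 - <<'E'
from h import *
print(tcp()); shot("scene","s8"); shot("wrist","w8")
for n in ("w5","w8"): print(n); orange(n)
u,v=proj("s8",(.6,-.02,.15)).astype(int)
cv2.imwrite("pics/m8.png",cv2.resize(load("s8")[0][v-50:v+70,u-80:u+80,::-1],None,fx=4,fy=4,interpolation=cv2.INTER_CUBIC))
E
```

```text
(array([[-0.99994494, -0.00906543,  0.00528589],
       [-0.00908938,  0.99994846, -0.00452394],
       [-0.00524461, -0.00457174, -0.9999758 ]]), array([ 0.44331976, -0.06590644,  0.34250047]))
w5
[388.  35.] [370, 0, 46, 78, 2281] centroid [0.4246 0.1026 0.0296] zmin/max 0.01 0.036
[297.  59.] [275, 18, 56, 85, 2293] centroid [ 0.4556 -0.0216  0.0316] zmin/max 0.016 0.039
[190.  62.] [170, 28, 52, 71, 2156] centroid [ 0.4598 -0.1728  0.0271] zmin/max 0.008 0.034
[552.  64.] [527, 32, 57, 66, 1903] centroid [0.458  0.3361 0.0245] zmin/max 0.008 0.032
[ 38. 103.] [0, 73, 84, 61, 3522] centroid [ 0.517  -0.3997  0.0274] zmin/max 0.008 0.032
[628. 258.] [608, 165, 32, 163, 3047] centroid [0.7547 0.523  0.0285] zmin/max 0.008 0.068
w8
[160. 101.] [137, 77, 48, 49, 1236] centroid [ 0.3549 -0.2965  0.0205] zmin/max 0.008 0.024
[437. 151.] [420, 119, 44, 70, 1976] centroid [0.4203 0.1001 0.029 ] zmin/max 0.008 0.036
[249. 174.] [231, 145, 49, 61, 1600] centroid [ 0.4558 -0.1737  0.0277] zmin/max 0.012 0.034
[590. 176.] [566, 150, 55, 56, 1677] centroid [0.4557 0.3345 0.0239] zmin/max 0.008 0.033
[103. 210.] [61, 183, 84, 55, 2789] centroid [ 0.5149 -0.4023  0.028 ] zmin/max 0.008 0.032
[322. 289.] [305, 264, 45, 55, 1544] centroid [ 0.5933 -0.0641  0.1163] zmin/max 0.035 0.156
```

View pics/m8.png

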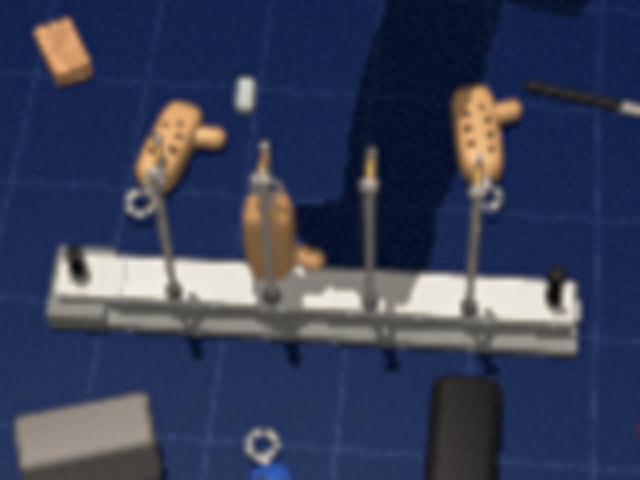

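Ocarina_a hangs inside hook_3 with its gate shut, the pin is in, and the other ocarinas have not moved. Next is b for hook_2.

```bash
cat >> h.py <<'E'
def g2(ring,yaw,z,back=.056):
    y=np.radians(yaw); to((ring[0]-back*np.cos(y),ring[1]-back*np.sin(y),z),180+yaw)
def hang(ring,zr,k):  # after grasp: go-to pose over hook k (1..4), ring 70 mm above the saddle
    R,p=tcp(); q=R.T@(np.array([*ring,zr])-p); q[1]=0; print("tcp",p.round(4),"ring in tool",q.round(4),env.read_state()["width"])
    hx,hy=[(.6003,.1046),(.6010,.0195),(.6018,-.0657),(.6026,-.1505)][k-1]
    y=np.radians(180.5); T=np.array([[np.cos(y),np.sin(y),0],[np.sin(y),-np.cos(y),0],[0,0,-1.]])
    t=np.array([hx-.0095,hy,.25])-T@q; print("tcp target",t.round(4)); to(t,180.5)
E
python3 - <<'E'
from h import *
g2((.494,.1145),9.8,.095)
E
```

```text
shift mm [  4.1 171.6 243.5] turn [-0.2  0.1 -9.3]
```

jog_arm([
  [[0,0.06,0.01],[0,0,-5],0.9],
  [[0.002,0.12,0.03],[0,0,-9.3],0.9],
  [[0.004,0.172,0.07],[0,0,-9.3],0.9],
  [[0.004,0.172,0.13],[0,0,-9.3],0.9],
  [[0.004,0.172,0.19],[0,0,-9.3],0.9],
  [[0.004,0.172,0.243],[0,0,-9.3],0.9],
  [[0.004,0.172,0.243],[0,0,-9.3],0.9],
  [[0.004,0.172,0.243],[0,0,-9.3],0.9],
])

```text
t: 25.25
position: [0.4381, 0.1055, 0.0967]
tcp_rot: [-0.268, 3.126, -0.005]
force: [0.2, 0.3, 0.6]
width: 0.0768
grip_force: 0.0
```

Run:
```python
from h import *
print(tcp()[1]); g2((.494,.1145),9.8,.003); shot("wrist","w9")
p=load("w9")[0]; hsv=cv2.cvtColor(p,cv2.COLOR_RGB2HSV)
m=((hsv[...,0]>8)&(hsv[...,0]<22)&(hsv[...,1]>90)&(hsv[...,2]>40))
for v in range(110,215,12):
    u=np.where(m[v,200:440])[0]+200; print(v,len(u),u.min() if len(u) else 0,u.max() if len(u) else 0)
```

```text
[0.43808549 0.10552351 0.09669781]
shift mm [-0.2 -0.4 93.7] turn [-0.2  0.2  0. ]
110 0 0 0
122 0 0 0
134 43 299 341
146 62 295 375
158 89 294 382
170 77 294 370
182 53 294 348
194 54 294 347
206 52 294 347
```

jog_arm([
  [[0,0,0.05],[0,0,0],0.9],
  [[0,0,0.08],[0,0,0],0.9],
  [[0,0,0.093],[0,0,0],0.9],
  [[0,0,0.093],[0,0,0],0.9],
  [[0,0,0.093],[0,0,0],0],
  [[0,0,0.093],[0,0,0],0],
  [[0,0,0.093],[0,0,0],0],
  [[0,0,0.093],[0,0,0],0],
  [[0,0,0.093],[0,0,0],0],
  [[0,0,0.093],[0,0,0],0],
], squeeze=100)

```text
t: 26.55
position: [0.4386, 0.1053, 0.0034]
tcp_rot: [-0.268, 3.126, -0.005]
force: [-1.0, -1.1, 5.5]
width: 0.0378
grip_force: 100.7
```

Run:
```python
from h import *
hang((.494,.1145),.017,2)
```

```text
tcp [0.4386 0.1053 0.0034] ring in tool [-0.0562  0.     -0.0134] 0.03784564402553575
tcp target [0.5353 0.019  0.2366]
shift mm [ -81.6 -102.4 -232.5] turn [-0.2  0.3  9.3]
```

jog_arm([
  [[0,0,-0.03],[0,0,0],0],
  [[0,0,-0.09],[0,0,0],0],
  [[0,-0.02,-0.15],[0,0,4],0],
  [[0,-0.05,-0.2],[0,0,9.3],0],
  [[-0.02,-0.08,-0.234],[0,0,9.3],0],
  [[-0.05,-0.102,-0.234],[0,0,9.3],0],
  [[-0.082,-0.102,-0.234],[0,0,9.3],0],
  [[-0.082,-0.102,-0.234],[0,0,9.3],0],
  [[-0.082,-0.102,-0.234],[0,0,9.3],0],
])

```text
t: 27.68
position: [0.5341, 0.0194, 0.236]
tcp_rot: [-0.014, 3.141, -0.006]
force: [-0.4, -0.5, -0.2]
width: 0.037
grip_force: 100.6
```

Run:
```python
from h import *
print(tcp()[1],env.read_state()["force"]); to((.5353,.019,.2046),180.5)
```

```text
[0.53413673 0.01937155 0.23599164] [-0.44396232 -0.54258815 -0.2027439 ]
shift mm [-1.2 -0.3 31.4] turn [-0.2  0.   0. ]
```

Same sequence as for ocarina_a: down to above the gate, check, then through it.

jog_arm([
  [[-0.001,0,0.008],[0,0,0],0],
  [[-0.001,0,0.016],[0,0,0],0],
  [[-0.001,0,0.022],[0,0,0],0],
  [[-0.001,0,0.027],[0,0,0],0],
  [[-0.001,0,0.031],[0,0,0],0],
  [[-0.001,0,0.031],[0,0,0],0],
])

```text
t: 28.42
position: [0.536, 0.0192, 0.2052]
tcp_rot: [-0.014, 3.14, -0.005]
force: [-1.0, 1.0, 0.6]
width: 0.0376
grip_force: 100.6
```

jog_arm([
  [[0,0,0.005],[0,0,0],0],
  [[0,0,0.01],[0,0,0],0],
  [[0,0,0.015],[0,0,0],0],
  [[0,0,0.02],[0,0,0],0],
])

```text
t: 28.92
position: [0.5357, 0.0194, 0.1851]
tcp_rot: [-0.015, 3.141, -0.005]
force: [-3.4, 1.1, 1.2]
width: 0.0378
grip_force: 100.8
```

jog_arm([
  [[0,0,0.004],[0,0,0],0],
  [[0,0,0.008],[0,0,0],0],
  [[0,0,0.012],[0,0,0],0],
  [[0,0,0.0145],[0,0,0],0],
  [[0,0,0.0145],[0,0,0],0],
])

```text
t: 29.55
position: [0.5364, 0.019, 0.1711]
tcp_rot: [-0.014, 3.139, -0.006]
force: [0.0, -0.8, 0.1]
width: 0.0378
grip_force: 100.8
```

jog_arm([
  [[0,0,-0.01],[0,0,0],0],
  [[0,0,-0.02],[0,0,0],0],
  [[0,0,-0.026],[0,0,0],0],
  [[0,0,-0.03],[0,0,0],0],
  [[0,0,-0.03],[0,0,0],0],
])

```text
t: 30.18
position: [0.536, 0.0193, 0.1998]
tcp_rot: [-0.014, 3.141, -0.005]
force: [3.0, 1.2, -6.7]
width: 0.0376
grip_force: 101.8
```

Trapped under the gate. Lower, tilt and release.

jog_arm([
  [[0,0,0.013],[0,0,0],0],
  [[0,0,0.026],[0,0,0],0],
  [[-0.0025,0,0.036],[0,-10,0],0],
  [[-0.0075,0,0.044],[0,-20,0],0],
  [[-0.0146,0,0.052],[0,-30,0],0],
  [[-0.0146,0,0.052],[0,-30,0],0],
  [[-0.0146,0,0.052],[0,-30,0],0],
])

```text
t: 31.05
position: [0.5495, 0.0189, 0.1481]
tcp_rot: [-0.012, 2.618, -0.002]
force: [-0.3, 0.0, -0.3]
width: 0.0375
grip_force: 102.5
```

jog_arm([
  [[0,0,0],[0,0,0],0.4],
  [[0,0,0],[0,0,0],0.8],
  [[0,0,0],[0,0,0],0.9],
  [[0,0,-0.01],[0,0,0],0.9],
  [[0,0,-0.05],[0,0,0],0.9],
  [[0,0,-0.1],[0,0,0],0.9],
  [[0,0,-0.15],[0,8,0],0.9],
  [[0,0,-0.19],[0,18,0],0.9],
  [[0,0,-0.22],[0,28,0],0.9],
  [[0,0,-0.22],[0,30,0],0.9],
])

```text
t: 32.3
position: [0.4415, 0.0189, 0.3431]
tcp_rot: [-0.014, 3.136, -0.005]
force: [0.4, 0.5, -0.9]
width: 0.0769
grip_force: 0.0
```

Run:
```python
from h import *
print(tcp()[1]); shot("wrist","w10"); orange("w10")
g2((.5242,-.198),-13.3,.095)
```

```text
[0.44150266 0.01893273 0.34314995]
[102. 102.] [77, 77, 50, 49, 1294] centroid [ 0.3545 -0.2956  0.02  ] zmin/max 0.008 0.024
[627. 122.] [611, 109, 29, 28, 658] centroid [0.3758 0.4535 0.0252] zmin/max 0.008 0.035
[194. 174.] [176, 145, 49, 60, 1650] centroid [ 0.4559 -0.1724  0.0272] zmin/max 0.009 0.034
[533. 176.] [511, 150, 52, 55, 1553] centroid [0.4549 0.3359 0.0244] zmin/max 0.008 0.032
[ 50. 210.] [7, 183, 86, 54, 2750] centroid [ 0.5143 -0.4007  0.0278] zmin/max 0.008 0.032
[621. 324.] [594, 261, 46, 131, 4000] centroid [0.6991 0.5173 0.044 ] zmin/max 0.008 0.09
[261. 287.] [239, 262, 54, 55, 1669] centroid [ 0.5929 -0.061   0.114 ] zmin/max 0.033 0.156
[324. 289.] [306, 266, 46, 51, 1430] centroid [0.5931 0.0229 0.1164] zmin/max 0.011 0.155
shift mm [ -25.3 -203.4  246.9] turn [-0.2  0.1 13.8]
```

jog_arm([
  [[0,-0.06,0.01],[0,0,7],0.9],
  [[-0.008,-0.12,0.02],[0,0,13.5],0.9],
  [[-0.016,-0.18,0.03],[0,0,13.5],0.9],
  [[-0.025,-0.203,0.08],[0,0,13.5],0.9],
  [[-0.025,-0.203,0.14],[0,0,13.5],0.9],
  [[-0.025,-0.203,0.2],[0,0,13.5],0.9],
  [[-0.025,-0.203,0.247],[0,0,13.5],0.9],
  [[-0.025,-0.203,0.247],[0,0,13.5],0.9],
  [[-0.025,-0.203,0.247],[0,0,13.5],0.9],
])

```text
t: 33.48
position: [0.4689, -0.1852, 0.0949]
tcp_rot: [0.355, 3.116, -0.006]
force: [0.0, -0.0, 0.1]
width: 0.0766
grip_force: 0.0
```

```bash
cat >> h.py <<'E'
def edges(name):
    p=load(name)[0]; hsv=cv2.cvtColor(p,cv2.COLOR_RGB2HSV)
    m=((hsv[...,0]>8)&(hsv[...,0]<22)&(hsv[...,1]>90)&(hsv[...,2]>40))
    for v in range(122,215,12):
        u=np.where(m[v,220:420])[0]+220; print(v,(u.min(),u.max()) if len(u) else 0,end=" ")
E
python3 - <<'E'
from h import *
print(tcp()[1]); g2((.5242,-.198),-13.3,.003); shot("wrist","w11"); edges("w11")
E
```

```text
[ 0.46886574 -0.18517476  0.09489057]
shift mm [-0.3  0.6 91.9] turn [-0.2  0.3  0.3]
122 0 134 0 146 (np.int64(306), np.int64(347)) 158 (np.int64(302), np.int64(382)) 170 (np.int64(301), np.int64(386)) 182 (np.int64(300), np.int64(367)) 194 (np.int64(300), np.int64(351)) 206 (np.int64(300), np.int64(350))
```

jog_arm([
  [[0,0.002,0.05],[0,0,0],0.9],
  [[0,0.002,0.08],[0,0,0],0.9],
  [[0,0.002,0.092],[0,0,0],0.9],
  [[0,0.002,0.092],[0,0,0],0.9],
  [[0,0.002,0.092],[0,0,0],0],
  [[0,0.002,0.092],[0,0,0],0],
  [[0,0.002,0.092],[0,0,0],0],
  [[0,0.002,0.092],[0,0,0],0],
  [[0,0.002,0.092],[0,0,0],0],
  [[0,0.002,0.092],[0,0,0],0],
], squeeze=100)

```text
t: 34.78
position: [0.4698, -0.1836, 0.0027]
tcp_rot: [0.355, 3.116, -0.006]
force: [-0.4, 0.7, 5.7]
width: 0.0358
grip_force: 99.7
```

Run:
```python
from h import *
hang((.5242,-.198),.016,4)
```

```text
tcp [ 0.4698 -0.1836  0.0027] ring in tool [-0.0563  0.     -0.013 ] 0.035849479649305765
tcp target [ 0.5368 -0.151   0.237 ]
shift mm [ -59.3   46.1 -234.1] turn [ -0.2   0.3 -13.5]
```

jog_arm([
  [[0,0,-0.03],[0,0,0],0],
  [[0,0,-0.09],[0,0,0],0],
  [[0,0.02,-0.15],[0,0,-5],0],
  [[0,0.03,-0.21],[0,0,-13.5],0],
  [[-0.015,0.046,-0.235],[0,0,-13.5],0],
  [[-0.035,0.046,-0.235],[0,0,-13.5],0],
  [[-0.059,0.046,-0.235],[0,0,-13.5],0],
  [[-0.059,0.046,-0.235],[0,0,-13.5],0],
  [[-0.059,0.046,-0.235],[0,0,-13.5],0],
])

```text
t: 35.9
position: [0.5348, -0.1506, 0.2356]
tcp_rot: [-0.014, 3.141, -0.005]
force: [0.5, 0.3, -1.6]
width: 0.0357
grip_force: 99.3
```

Run:
```python
from h import *
print(tcp()[1],env.read_state()["force"]); to((.5368,-.151,.2055),180.5)
```

```text
[ 0.53484181 -0.15055884  0.23562352] [ 0.49643393  0.32506169 -1.5678791 ]
shift mm [-1.9 -0.4 30.1] turn [-0.2  0.   0. ]
```

jog_arm([
  [[-0.002,0,0.008],[0,0,0],0],
  [[-0.002,0,0.016],[0,0,0],0],
  [[-0.002,0,0.022],[0,0,0],0],
  [[-0.002,0,0.027],[0,0,0],0],
  [[-0.002,0,0.03],[0,0,0],0],
  [[-0.002,0,0.03],[0,0,0],0],
])

```text
t: 36.65
position: [0.5377, -0.1509, 0.206]
tcp_rot: [-0.014, 3.14, -0.006]
force: [-0.7, 0.8, 1.0]
width: 0.0355
grip_force: 99.3
```

jog_arm([
  [[0,0,0.005],[0,0,0],0],
  [[0,0,0.01],[0,0,0],0],
  [[0,0,0.015],[0,0,0],0],
  [[0,0,0.02],[0,0,0],0],
])

```text
t: 37.15
position: [0.5375, -0.1512, 0.1858]
tcp_rot: [-0.014, 3.14, -0.006]
force: [-3.4, -1.5, 0.7]
width: 0.0358
grip_force: 99.7
```

jog_arm([
  [[0,0,0.004],[0,0,0],0],
  [[0,0,0.008],[0,0,0],0],
  [[0,0,0.012],[0,0,0],0],
  [[0,0,0.0145],[0,0,0],0],
  [[0,0,0.0145],[0,0,0],0],
])

```text
t: 37.78
position: [0.5381, -0.1509, 0.1716]
tcp_rot: [-0.014, 3.139, -0.005]
force: [0.2, -0.1, -1.3]
width: 0.0357
grip_force: 99.3
```

jog_arm([
  [[0,0,-0.01],[0,0,0],0],
  [[0,0,-0.02],[0,0,0],0],
  [[0,0,-0.026],[0,0,0],0],
  [[0,0,-0.03],[0,0,0],0],
  [[0,0,-0.03],[0,0,0],0],
])

```text
t: 38.4
position: [0.5378, -0.1509, 0.2004]
tcp_rot: [-0.014, 3.141, -0.005]
force: [3.4, -0.3, -7.1]
width: 0.0356
grip_force: 100.7
```

jog_arm([
  [[0,0,0.013],[0,0,0],0],
  [[0,0,0.026],[0,0,0],0],
  [[-0.0025,0,0.036],[0,-10,0],0],
  [[-0.0075,0,0.044],[0,-20,0],0],
  [[-0.0146,0,0.052],[0,-30,0],0],
  [[-0.0146,0,0.052],[0,-30,0],0],
  [[-0.0146,0,0.052],[0,-30,0],0],
])

```text
t: 39.28
position: [0.5511, -0.1505, 0.1486]
tcp_rot: [-0.013, 2.618, -0.001]
force: [-1.0, 0.5, -1.3]
width: 0.0354
grip_force: 101.2
```

jog_arm([
  [[0,0,0],[0,0,0],0.4],
  [[0,0,0],[0,0,0],0.8],
  [[0,0,0],[0,0,0],0.9],
  [[0,0,-0.01],[0,0,0],0.9],
  [[0,0,-0.05],[0,0,0],0.9],
  [[0,0,-0.1],[0,0,0],0.9],
  [[0,0,-0.15],[0,8,0],0.9],
  [[0,0,-0.19],[0,18,0],0.9],
  [[0,0,-0.22],[0,28,0],0.9],
  [[0,0,-0.22],[0,30,0],0.9],
])

```text
t: 40.52
position: [0.4434, -0.1516, 0.3438]
tcp_rot: [-0.015, 3.137, -0.009]
force: [0.2, -0.2, -0.2]
width: 0.0771
grip_force: 0.0
```

jog_arm([
  [[0,0.06,0],[0,0,0],0.9],
  [[0,0.12,0],[0,0,0],0.9],
  [[0,0.18,0],[0,0,0],0.9],
  [[0,0.24,0],[0,0,0],0.9],
  [[0,0.3,0],[0,0,0],0.9],
  [[0,0.36,0],[0,0,0],0.9],
  [[0,0.42,0],[0,0,0],0.9],
  [[0,0.42,0],[0,0,0],0.9],
  [[0,0.42,0],[0,0,0],0.9],
])

```text
t: 41.65
position: [0.4382, 0.2685, 0.3386]
tcp_rot: [-0.015, 3.14, -0.006]
force: [-0.0, -0.5, 0.5]
width: 0.0768
grip_force: 0.0
```

Run:
```python
from h import *
print(tcp()[1]); shot("wrist","w12"); orange("w12")
crop("w12",280,100,480,250,4,"w12c")
print((proj("w12",(.5181,.3286,.015))-[280,100])*4)
g2((.5181,.3286),-11.8,.095)
```

```text
[0.43815484 0.26847365 0.33864249]
[480. 129.] [444, 110, 71, 50, 1937] centroid [0.3821 0.49   0.0295] zmin/max 0.01 0.036
[371. 178.] [354, 151, 46, 57, 1350] centroid [0.4543 0.3417 0.0259] zmin/max 0.009 0.032
[592. 301.] [520, 254, 113, 115, 5607] centroid [0.6243 0.6663 0.0789] zmin/max 0.008 0.145
[ 83. 291.] [0, 266, 182, 56, 5357] centroid [ 0.5971 -0.0519  0.1101] zmin/max 0.034 0.155
[488. 387.] [467, 368, 47, 32, 985] centroid [0.7805 0.5368 0.0823] zmin/max 0.039 0.092
[319.55451755 465.23974421]
shift mm [-25.   72.9 243.6] turn [-0.2  0.1 12.3]
```

View pics/w12c.png

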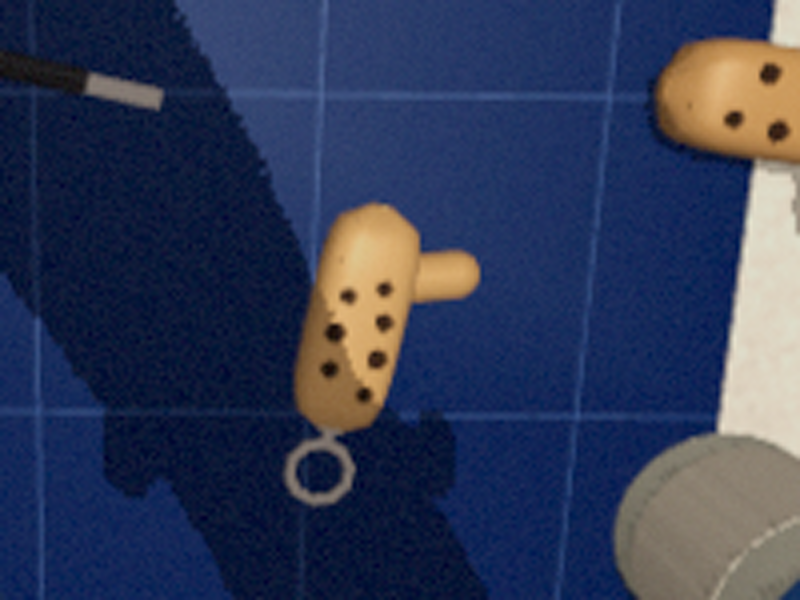

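Ocarina_d's ring is at (320,470) and its tail at (378,205), as before. The spare, the tub and the knife are well clear.

Run:
```python
from h import *
r=grasp("w12",(320,470),(378,206),.015,4,280,100,back=.053,z=.095)
```

```text
ring [0.5201 0.3289 0.015 ] len 0.1047 yaw -9.3
shift mm [-29.5  70.3 243.6] turn [-0.2  0.1  9.8]
```

jog_arm([
  [[-0.01,0.04,0.02],[0,0,6],0.9],
  [[-0.028,0.071,0.06],[0,0,11],0.9],
  [[-0.028,0.071,0.12],[0,0,11],0.9],
  [[-0.028,0.071,0.18],[0,0,11],0.9],
  [[-0.028,0.071,0.243],[0,0,11],0.9],
  [[-0.028,0.071,0.243],[0,0,11],0.9],
  [[-0.028,0.071,0.243],[0,0,11],0.9],
])

```text
t: 42.58
position: [0.4681, 0.3391, 0.0978]
tcp_rot: [0.29, 3.123, -0.002]
force: [-0.2, 0.2, 0.4]
width: 0.077
grip_force: 0.0
```

Run:
```python
from h import *
print(tcp()[1]); g2((.5193,.3288),-10.8,.003,.054); shot("wrist","w13"); edges("w13")
```

```text
[0.46805487 0.33905625 0.09782328]
shift mm [ 2.2 -0.4 94.8] turn [-0.   0.3  0.2]
122 0 134 0 146 (np.int64(306), np.int64(332)) 158 (np.int64(297), np.int64(371)) 170 (np.int64(296), np.int64(377)) 182 (np.int64(296), np.int64(362)) 194 (np.int64(296), np.int64(343)) 206 (np.int64(296), np.int64(343))
```

jog_arm([
  [[0.002,-0.001,0.05],[0,0,0],0.9],
  [[0.002,-0.001,0.08],[0,0,0],0.9],
  [[0.002,-0.001,0.094],[0,0,0],0.9],
  [[0.002,-0.001,0.094],[0,0,0],0.9],
  [[0.002,-0.001,0.094],[0,0,0],0],
  [[0.002,-0.001,0.094],[0,0,0],0],
  [[0.002,-0.001,0.094],[0,0,0],0],
  [[0.002,-0.001,0.094],[0,0,0],0],
  [[0.002,-0.001,0.094],[0,0,0],0],
  [[0.002,-0.001,0.094],[0,0,0],0],
], squeeze=100)

```text
t: 43.88
position: [0.4653, 0.3391, 0.0028]
tcp_rot: [0.287, 3.124, -0.002]
force: [-0.3, 0.2, 5.9]
width: 0.0338
grip_force: 100.5
```

Run:
```python
from h import *
hang((.5193,.3288),.015,1)
```

```text
tcp [0.4653 0.3391 0.0028] ring in tool [-0.055   0.     -0.0119] 0.03376753580365098
tcp target [0.5358 0.1041 0.2381]
shift mm [-113.1 -218.4 -234.6] turn [ -0.1   0.3 -11. ]
```

jog_arm([
  [[0,0,-0.03],[0,0,0],0],
  [[0,0,-0.09],[0,0,0],0],
  [[0,-0.01,-0.15],[0,0,-5],0],
  [[0,-0.04,-0.2],[0,0,-11],0],
  [[0,-0.09,-0.235],[0,0,-11],0],
  [[-0.02,-0.145,-0.235],[0,0,-11],0],
  [[-0.05,-0.195,-0.235],[0,0,-11],0],
  [[-0.085,-0.218,-0.235],[0,0,-11],0],
  [[-0.113,-0.218,-0.235],[0,0,-11],0],
  [[-0.113,-0.218,-0.235],[0,0,-11],0],
])

```text
t: 45.12
position: [0.5365, 0.1031, 0.2367]
tcp_rot: [-0.011, 3.14, -0.005]
force: [-0.7, -0.7, -0.9]
width: 0.0331
grip_force: 99.6
```

jog_arm([
  [[0,0,0],[0,0,0],0],
  [[0,0,0],[0,0,0],0],
])

```text
t: 45.38
position: [0.5344, 0.1045, 0.2371]
tcp_rot: [-0.016, 3.14, -0.006]
force: [1.0, 0.7, -0.5]
width: 0.0334
grip_force: 99.6
```

Run:
```python
from h import *
print(tcp()[1],env.read_state()["force"]); to((.5358,.1041,.2065),180.5)
```

```text
[0.53439815 0.10454815 0.23713147] [ 0.95093396  0.69991753 -0.48485989]
shift mm [-1.4 -0.4 30.6] turn [-0.2  0.1  0.1]
```

jog_arm([
  [[-0.001,0,0.008],[0,0,0],0],
  [[-0.001,0,0.016],[0,0,0],0],
  [[-0.001,0,0.022],[0,0,0],0],
  [[-0.001,0,0.027],[0,0,0],0],
  [[-0.001,0,0.031],[0,0,0],0],
  [[-0.001,0,0.031],[0,0,0],0],
])

```text
t: 46.12
position: [0.5362, 0.104, 0.206]
tcp_rot: [-0.014, 3.14, -0.005]
force: [-1.4, 0.3, 0.8]
width: 0.034
grip_force: 99.6
```

jog_arm([
  [[0,0,0.005],[0,0,0],0],
  [[0,0,0.01],[0,0,0],0],
  [[0,0,0.015],[0,0,0],0],
  [[0,0,0.02],[0,0,0],0],
])

```text
t: 46.62
position: [0.5358, 0.1041, 0.1858]
tcp_rot: [-0.015, 3.141, -0.005]
force: [-2.9, 0.9, 1.3]
width: 0.0332
grip_force: 99.9
```

jog_arm([
  [[0,0,0.004],[0,0,0],0],
  [[0,0,0.008],[0,0,0],0],
  [[0,0,0.012],[0,0,0],0],
  [[0,0,0.0145],[0,0,0],0],
  [[0,0,0.0145],[0,0,0],0],
])

```text
t: 47.25
position: [0.5364, 0.1038, 0.1722]
tcp_rot: [-0.014, 3.139, -0.005]
force: [-2.3, -0.1, 2.9]
width: 0.0335
grip_force: 100.2
```

jog_arm([
  [[0,0,-0.01],[0,0,0],0],
  [[0,0,-0.02],[0,0,0],0],
  [[0,0,-0.026],[0,0,0],0],
  [[0,0,-0.03],[0,0,0],0],
  [[0,0,-0.03],[0,0,0],0],
])

```text
t: 47.88
position: [0.5362, 0.104, 0.2009]
tcp_rot: [-0.014, 3.141, -0.006]
force: [1.4, -0.1, -3.3]
width: 0.0333
grip_force: 100.4
```

jog_arm([
  [[0,0,-0.001],[0,0,0],0],
  [[0,0,-0.002],[0,0,0],0],
  [[0,0,-0.002],[0,0,0],0],
])

```text
t: 48.25
position: [0.5359, 0.1039, 0.2021]
tcp_rot: [0.014, -3.141, 0.006]
force: [5.2, 0.7, -11.7]
width: 0.0337
grip_force: 100.3
```

Trapped. Lower by 28 mm, tilt and release.

jog_arm([
  [[0,0,0.013],[0,0,0],0],
  [[0,0,0.027],[0,0,0],0],
  [[-0.0025,0,0.037],[0,-10,0],0],
  [[-0.0075,0,0.045],[0,-20,0],0],
  [[-0.0146,0,0.053],[0,-30,0],0],
  [[-0.0146,0,0.053],[0,-30,0],0],
  [[-0.0146,0,0.053],[0,-30,0],0],
])

```text
t: 49.12
position: [0.5503, 0.104, 0.1507]
tcp_rot: [-0.013, 2.618, -0.001]
force: [1.0, 0.1, -1.2]
width: 0.0333
grip_force: 101.4
```

jog_arm([
  [[0,0,0],[0,0,0],0.4],
  [[0,0,0],[0,0,0],0.8],
  [[0,0,0],[0,0,0],0.9],
  [[0,0,-0.01],[0,0,0],0.9],
  [[0,0,-0.05],[0,0,0],0.9],
  [[0,0,-0.1],[0,0,0],0.9],
  [[0,0,-0.15],[0,8,0],0.9],
  [[0,0,-0.19],[0,18,0],0.9],
  [[0,0,-0.22],[0,28,0],0.9],
  [[0,0,-0.22],[0,30,0],0.9],
])

```text
t: 50.38
position: [0.4417, 0.1039, 0.3449]
tcp_rot: [-0.014, 3.137, -0.003]
force: [1.0, 0.0, -1.1]
width: 0.0769
grip_force: 0.0
```

jog_arm([
  [[0.04,0,0],[0,0,0],0.9],
  [[0.09,0,0],[0,0,0],0.9],
  [[0.13,0,0],[0,0,0],0.9],
  [[0.13,0,0],[0,0,0],0.9],
  [[0.13,0,0],[0,0,0],0.9],
  [[0.13,0,0],[0,0,0],0.9],
  [[0.13,0,0],[0,0,0],0.9],
  [[0.13,0,0],[0,0,0],0.9],
  [[0.13,0,0],[0,0,0],0.9],
  [[0.13,0,0],[0,0,0],0.9],
])

```text
t: 51.62
position: [0.3107, 0.1024, 0.3406]
tcp_rot: [-0.014, 3.14, -0.006]
force: [0.9, -0.1, -0.3]
width: 0.0769
grip_force: 0.0
```

Run:
```python
from h import *
shot("scene","s14")
u,v=proj("s14",(.6,-.02,.15)).astype(int)
cv2.imwrite("pics/m14.png",cv2.resize(load("s14")[0][v-55:v+65,u-80:u+80,::-1],None,fx=5,fy=5,interpolation=cv2.INTER_CUBIC))
```

```text
(no output)
```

View pics/m14.png

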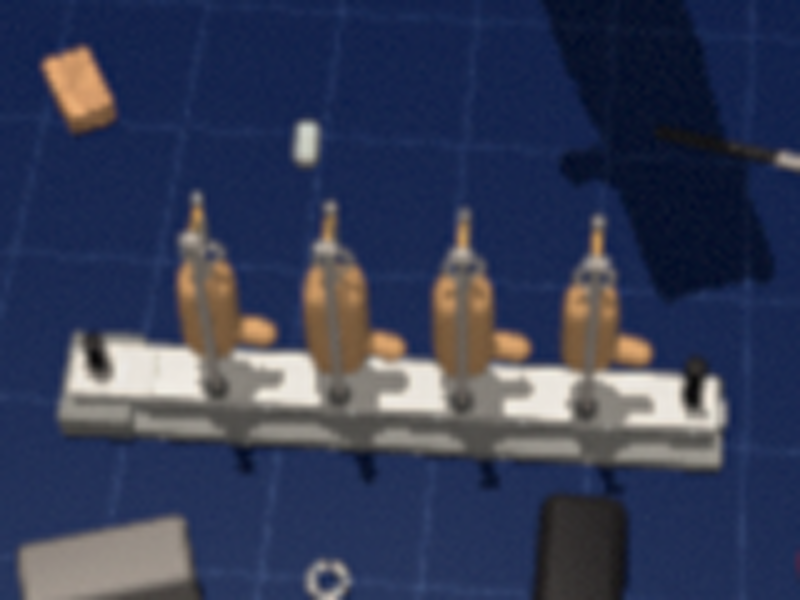

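All four hang inside the shut gates at (207,300), (335,310), (463,315) and (590,320). The pin is in at (95,355), and the hanger is home. I let them settle, then hand in.

jog_arm([
  [[0,0,0],[0,0,0],0.9],
  [[0,0,0],[0,0,0],0.9],
  [[0,0,0],[0,0,0],0.9],
  [[0,0,0],[0,0,0],0.9],
  [[0,0,0],[0,0,0],0.9],
  [[0,0,0],[0,0,0],0.9],
  [[0,0,0],[0,0,0],0.9],
  [[0,0,0],[0,0,0],0.9],
  [[0,0,0],[0,0,0],0.9],
  [[0,0,0],[0,0,0],0.9],
])

```text
t: 52.92
position: [0.3107, 0.1024, 0.3407]
tcp_rot: [-0.014, 3.14, -0.005]
force: [0.3, -0.6, -0.8]
width: 0.0767
grip_force: 0.0
```

jog_arm([
  [[0,0,0],[0,0,0],0.9],
  [[0,0,0],[0,0,0],0.9],
  [[0,0,0],[0,0,0],0.9],
  [[0,0,0],[0,0,0],0.9],
  [[0,0,0],[0,0,0],0.9],
  [[0,0,0],[0,0,0],0.9],
  [[0,0,0],[0,0,0],0.9],
  [[0,0,0],[0,0,0],0.9],
  [[0,0,0],[0,0,0],0.9],
  [[0,0,0],[0,0,0],0.9],
])

```text
t: 54.18
position: [0.3106, 0.1025, 0.3407]
tcp_rot: [-0.014, 3.14, -0.005]
force: [0.2, -0.4, -0.2]
width: 0.0773
grip_force: 0.0
```

```bash
python3 -c "
from plant import env
print(env.close_job())"
```

```text
the job is handed in; nothing more can be done
None
```

I slid the hanger home, put the lock pin fully in, hung all four ringed ocarinas one per hook with the gates shut (final camera view), and handed the job in at about 54 s; no verdict was returned.

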